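Pack the heater service case and shut it

ROBOT

A 6-joint arm with a two-finger parallel gripper is mounted at the origin on a cart in front of the work surface, level with it; the furniture and walls round the work are solid. World frame = base frame: x ahead of the robot, y to its left, z up, the work surface at z = 0. Lengths are in m, angles in degrees, forces in N, time in s.
With the tool pointing down it reaches from about 0.275 to 0.85 m from the base axis. Payload 19 kg.
Tool frame: the origin (TCP) lies on the centre line of the jaws, within the pads' length; the fingertips stand finger_overhang ahead of it and the grasp point (between the pads) lies 8 mm behind it (finger_overhang is the distance from the TCP to the fingertips, in m); z points along the fingers, y is the direction in which the jaws open and shut (so a half turn about z gives the same grasp; the last joint's range is limited). The gripper opens to 85 mm and grips with 20 to 120 N. Pads are 22 mm wide; open, the fingers measure 114 mm over their backs; the gripper's body (76 mm by 85 mm) begins 54 mm behind the grasp point. The pads swing forward as they close: fully open they stand 13 mm farther back than shut.
Start: joints at [67.38, 8.623, 82.357, -0, 89.026, -7.678], TCP at [0.148, 0.556, 0.219] pointing down, gripper open.
Joint ranges: [-160.23, 160.23], [-39.13, 120.54], [6.94, 153.29], [-79.49, 259.48], [9.18, 160.14], [-161.06, 161.06]. Speed limits (degrees/s): [108.29, 108.29, 127.2, 172.46, 172.46, 172.46].

INTERFACE

Orientations are given as a 3x3 rotation matrix whose columns are the frame's x, y, z axes.
In Python, from bench import * gives the robot as it stands. The module is installed in compiled form; this text tells all that it offers.
- The arm moves only by the tool servo_tool, never from a script. Its argument "plan" is a list that holds one entry, the list of rows, each a list of 7 numbers: the shift along the tool's x, y, z as a fraction of full scale, then the turn, a rotation vector about the tool's x, y, z as a fraction of full scale, then the opening, from 0 (shut) to 1 (fully open). In form: [[[tx, ty, tz, rx, ry, rz, hand], ...]]. A call has 1 to 20 rows; each row shifts and turns the commanded pose from where the row before left it, along the tool's axes as they then stand; what a row does not reach is not made up. Full scale, the value 1, is 40 cm for a shift and 120 degrees for a turn. A row lasts 1/8 s, in which the tool goes at most 62.5 mm and 10.7 degrees, less where a joint would pass 70% of its speed; a pose out of reach is approached as far as the arm can. A call with a number of a shift or a turn outside -1 to 1 is refused whole. A call with a gripper value outside its range is refused whole. The fingers move at their own pace and stop on an object; "force" is the grip in N (left out, the last holds). Time passes only in rows, so rows that do not move let the fingers close. It gives the time, the measured TCP pose, the force and the opening at its end, in the units of the state.
- sense(): the state, without advancing time (a new reading comes with each control period).
- read_camera(name): name is "scene" or "side" or "wrist"; returns (picture, depth): 384x512x3 uint8, red, green, blue; 384x512 float32, m along the optical axis (not along the pixel's ray), 0 where there is no reading.
- calibration(name): a dict with "camera_matrix" (3x3 intrinsics, pixels), "eye" and "rotation" of the camera in the world; the wrist camera has in their place "mount" (4x4, takes a point from camera to tool coordinates, whose origin is the TCP and whose axes are the flange's). Camera axes: x right, y down, z forward; pixel columns grow to the right and rows downward; lengths in m; the calibration is good to about 2 mm. A picture is of the moment at which its call begins: read the wrist's pose just before it. calibration takes no time and is no camera call.
- job_done(): hands the job in, once; it reports no verdict.
The state is a dict: "time_s": time; "joints": joint angles; "dq": joint speeds; "joint_efforts": joint torques, N m; "tcp_pos": TCP position; "tool_rot": TCP orientation; "contact_force": force on the tool from outside, world axes, zero at the start; "wrist_torque": the same for the moment, N m; "finger_gap": opening from 0.0 (shut) to 1.0 (fully open).
Only numpy, scipy, OpenCV 4.12 (cv2) and the standard library are available. Lean on these libraries where they do the work, as an engineer would, in place of code of your own. Each camera call takes 0.05 s, during which the arm holds its last target.

TASK

Make up the heater service case: put the grey heater tube, the clean cream ceramic block and the blue tee fitting each down into the foam pocket cut for it, then close the lid fully. The white cable sleeve, the scorched brown block and the straight blue coupler do not belong in the kit: leave them where they lie.

Things in the scene. Friction and masses are not known exactly. Their poses are not given: they have to be found in the camera images.
- tube_mid (a point): Spare heater tube: plain matt-grey cylinder, 39 mm in diameter, 98 mm long, lying on its side. Point at its centre, 19.5 mm above what it lies on; its y axis runs along the tube (it may roll about it). Grip across the diameter near mid-length. About 60 g.
- block_mid (a point): Clean cream ceramic end block, 24 x 42 x 24 mm (its x, y, z), small step at one end of its top. Point at its centre, 12 mm above what it lies on; y is its 42 mm length. Grip across the 24 mm width (x). About 45 g.
- tee_mid (a point): Blue tee-shaped push-in fitting with three red collars, lying flat, 14 mm thick. Point at the middle of its 33 x 44 mm outline, 7 mm up. The 44 mm run lies along y, its middle line 9 mm to +x of the point; the stem points to -x. Grip along x: one finger on the back of the run (16 mm to +x), one on the stem's end (16 mm to -x; solid only to 12 mm). 12 g.
- tube_pocket_floor (a point): Tube's pocket, in one of three black foam inserts (138 x 100 mm) side by side in an open grey case; which is left, middle or right varies. Green rectangle 108 (x) x 49 mm (y), 11 mm deep; black finger scallops as deep, 36 mm long in x, reach 46 mm either side in y. Point on the floor's centre, 9 mm above the worktop. The tube lies along x, its centre 19.5 mm above.
- block_pocket_floor (a point): Cream block's pocket, in another insert: green rectangle 52 (x) x 34 mm (y), 11 mm deep; black finger scallops as deep, 36 mm long in x, reach 40 mm either side in y. Point on the floor's centre, 9 mm above the worktop. The block's length goes along x, either way round, its centre 12 mm above. The case is fixed, 150 x 316 mm, its rim 22 mm above the worktop.
- tee_pocket_floor (a point): Tee's pocket, in another insert: green T, 11 mm deep; run slot along y (54 mm long, x from -3 to +21 mm), stem slot (24 mm wide) towards -x to -21 mm. A finger scallop as deep, 32 mm wide in y, reaches 46 mm either side in x; x points to the robot's left. Point on its floor, 9 mm above the worktop, 7 mm under where the tee's point belongs with its x, y axes along this point's.
- lid_push (a point): On the outside of the case's grey lid (150 mm hinge to free edge, 316 wide, 38 high), mid-width, 15 mm from the free edge; 60 mm up when shut. z: outward normal, up when shut; x: to the hinge, which is 135 mm to +x, 38 mm to -z, at the case's far side. Starts open 1.62-1.82 rad from shut; friction holds it anywhere, 2-3 N moves it. Push over from behind, then down.
- sleeve_mid (a point): Look-alike, stays: white cable sleeve with a black plug end, 20 mm thick and 108 mm long, lying down. Point at its centre, 10 mm up; y along it.
- scorched_mid (a point): Look-alike, stays: old end block, scorched dark brown and black, 24 x 42 x 24 mm. Point at its centre, 12 mm up; y along its length.
- coupler_mid (a point): Look-alike, stays: straight blue push-in coupler with two red collars and no stem, 14 mm in diameter, 44 mm long. Point at its centre, 7 mm up; y along it.
Not all that is in view belongs to the job. Of the things that look like the part that bears tube_mid, the smaller one is meant.

How it is judged:
By the outcome, as a careful person would: the job done as asked, in the order asked, and still so for the second after the job is handed in, with the robot touching nothing.
It also fails if it takes over 120 s, if anything falls off the work surface, if the arm or the gripper's body presses on something with over 40 N, if the wrist force passes 120 N, or if a joint passes its speed limit or range.

## Working session

There is one attempt and no reset: what is moved stays moved. The work goes in short steps, Python scripts to look and compute and a tool call to move; the robot and the scene stay as the last step left them, time stands still between calls to the robot, and variables do not carry over. Pictures are saved under pics/ and viewed, and the job is handed in when it is done.

Besides the shell and the picture viewer there is one more tool, called after "Emit:" by a JSON object that holds its "method" and its "body", one argument or row to a line. servo_tool: Moves the arm, as the interface text tells. Shift numbers are shares of 40 cm and turn numbers shares of 120 degrees, none past 1 either way. Its arguments: {"type":"object","properties":{"plan":{"type":"array","items":{"type":"array","items":{"type":"array","items":{"type":"number"}}}},"force":{"type":"number"}},"required":["plan"]}

```bash
mkdir -p pics; ls
python3 - <<'E'
from bench import *
import cv2,numpy as np
s=sense();print({k:np.round(v,3).tolist() for k,v in s.items()})
for n in ["scene","side","wrist"]:
    p,d=read_camera(n);cv2.imwrite(f"pics/{n}0.png",p[:,:,::-1]);np.save(f"pics/{n}0.npy",d)
    c=calibration(n);print(n,{k:np.round(v,4).tolist() for k,v in c.items()})
E
```

```text
pics
{'time_s': 0.0, 'joints': [67.378, 8.65, 82.393, -0.001, 89.027, -7.679], 'dq': [-0.022, -0.019, -0.044, 0.016, 0.191, 0.102], 'joint_efforts': [-0.003, -71.305, -57.089, -0.0, 0.009, 0.0], 'tcp_pos': [0.148, 0.555, 0.218], 'tool_rot': [[-0.966, 0.258, -0.0], [0.258, 0.966, -0.001], [0.0, -0.001, -1.0]], 'contact_force': [0.287, 0.855, 0.027], 'wrist_torque': [0.061, 0.034, 0.036], 'finger_gap': 0.996}
scene {'camera_matrix': [[446.4944, 0.0, 255.14], [0.0, 446.4944, 189.8861], [0.0, 0.0, 1.0]], 'eye': [-0.4088, -0.611, 0.6805], 'rotation': [[0.4536, -0.4482, 0.7703], [-0.891, -0.2081, 0.4035], [-0.0205, -0.8694, -0.4937]]}
side {'camera_matrix': [[384.7099, 0.0, 251.0067], [0.0, 384.7099, 185.1421], [0.0, 0.0, 1.0]], 'eye': [0.174, -0.9739, 0.9201], 'rotation': [[0.9056, -0.2917, 0.308], [-0.4241, -0.6094, 0.6699], [-0.0077, -0.7372, -0.6756]]}
wrist {'camera_matrix': [[306.5536, 0.0, 252.8785], [0.0, 306.5536, 194.1977], [0.0, 0.0, 1.0]], 'mount': [[0.0001, -0.9507, -0.31, 0.0802], [1.0, 0.0001, -0.0001, 0.0002], [0.0001, -0.31, 0.9507, -0.1548], [0.0, 0.0, 0.0, 1.0]]}
```

View pics/scene0.png

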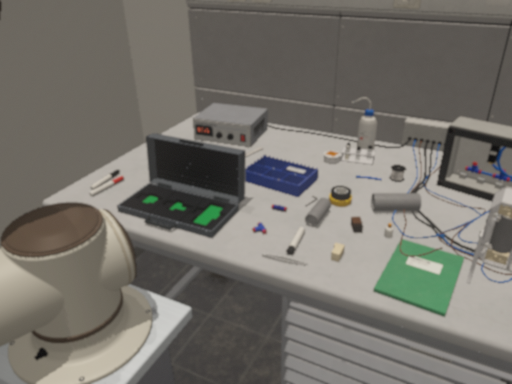

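View pics/side0.png

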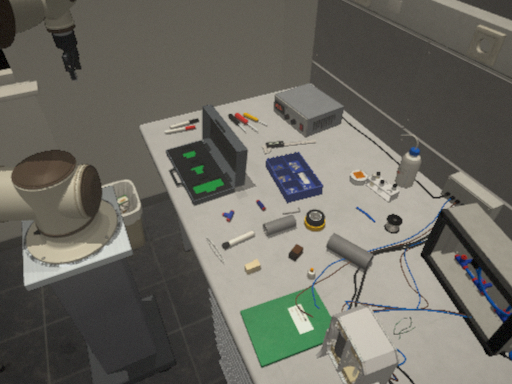

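View pics/wrist0.png

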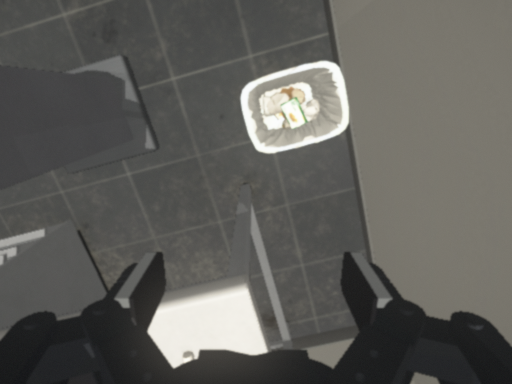

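Scene picture: the case with green pockets is at about (185,205) and the lid stands open behind it. The smaller grey tube is at (318,210) and a larger one at (396,202). The cream block is at (338,251), the tee at (260,228), the coupler at (279,208), the scorched block at (357,224) and the sleeve at (296,240). I'll enlarge both views and measure.

```bash
cat > h.py <<'E'
import numpy as np,cv2
from bench import calibration
def ray(name,px,z,tcp=None,R=None):
    c=calibration(name);K=np.array(c["camera_matrix"])
    px=np.atleast_2d(np.array(px,float))
    v=np.c_[(px[:,0]-K[0,2])/K[0,0],(px[:,1]-K[1,2])/K[1,1],np.ones(len(px))]
    if name=="wrist":
        M=np.array(c["mount"]);Rw=R@M[:3,:3];e=tcp+R@M[:3,3]
    else: Rw=np.array(c["rotation"]);e=np.array(c["eye"])
    w=v@Rw.T
    return e+w*((z-e[2])/w[:,2])[:,None]
def cloud(name,d,tcp=None,R=None):
    c=calibration(name);K=np.array(c["camera_matrix"])
    v,u=np.indices(d.shape)
    p=np.stack([(u-K[0,2])/K[0,0]*d,(v-K[1,2])/K[1,1]*d,d],-1)
    if name=="wrist":
        M=np.array(c["mount"]);Rw=R@M[:3,:3];e=tcp+R@M[:3,3]
    else: Rw=np.array(c["rotation"]);e=np.array(c["eye"])
    return p@Rw.T+e
E
python3 - <<'E'
from h import *
a=cv2.imread("pics/scene0.png")[130:280,110:430];b=cv2.imread("pics/side0.png")[95:305,140:420]
cv2.imwrite("pics/sc_c.png",cv2.resize(a,None,fx=2.5,fy=2.5,interpolation=cv2.INTER_CUBIC))
cv2.imwrite("pics/si_c.png",cv2.resize(b,None,fx=2.8,fy=2.8,interpolation=cv2.INTER_CUBIC))
for n,L in {"scene":dict(tube=(318,210),block=(338,251),tee=(260,228),coup=(279,208),sc=(357,224),sl=(296,240),big=(396,202)),"side":dict(tube=(280,225),block=(253,267),tee=(229,215),coup=(261,205),sc=(296,252),sl=(238,240),big=(350,250))}.items():
    C=cloud(n,np.load(f"pics/{n}0.npy"))
    for k,p in L.items(): print(n,k,C[p[1],p[0]].round(3), ray(n,p,0.012)[0].round(3))
E
```

```text
scene tube [ 0.569 -0.288  0.037] [ 0.607 -0.276  0.012]
scene block [ 0.432 -0.389  0.027] [ 0.451 -0.384  0.012]
scene tee [ 0.458 -0.169  0.012] [ 0.458 -0.169  0.012]
scene coup [ 0.572 -0.172  0.011] [ 0.57  -0.173  0.012]
scene sc [ 0.571 -0.396  0.021] [ 0.585 -0.393  0.012]
scene sl [ 0.444 -0.277  0.016] [ 0.449 -0.274  0.012]
scene big [ 0.698 -0.468  0.037] [ 0.742 -0.462  0.012]
side tube [ 0.581 -0.297  0.034] [ 0.591 -0.28   0.012]
side block [ 0.445 -0.393  0.021] [ 0.447 -0.387  0.012]
side tee [ 0.464 -0.17   0.01 ] [ 0.464 -0.172  0.012]
side coup [ 0.578 -0.173  0.009] [ 0.576 -0.176  0.012]
side sc [ 0.578 -0.401  0.024] [ 0.584 -0.393  0.012]
side sl [ 0.447 -0.283  0.017] [ 0.448 -0.279  0.012]
side big [ 0.711 -0.474  0.045] [ 0.731 -0.455  0.012]
```

View pics/sc_c.png

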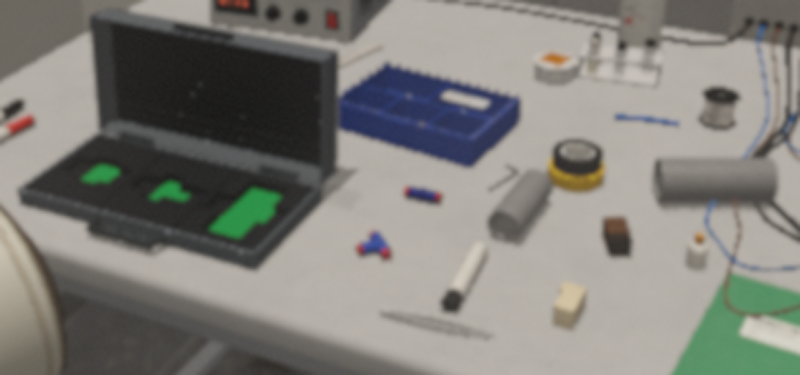

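View pics/si_c.png

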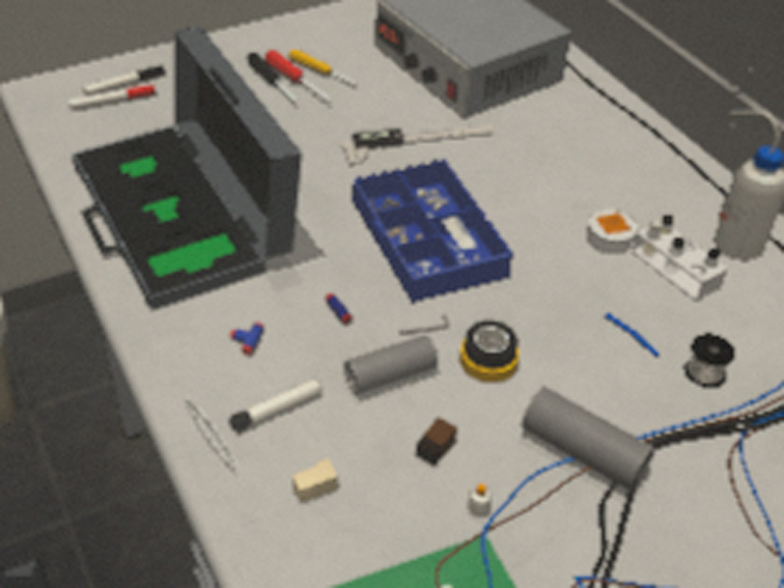

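Run:
```python
from h import *
# fingertips in tool coords
d=np.load("pics/wrist0.npy");c=cloud("wrist",d,np.zeros(3),np.eye(3))
m=(d>0)&(d<0.25)&(np.abs(c[...,1])<0.08)
print("near pts",m.sum())
for lo,hi in((-.08,-.03),(.03,.08)):
    q=c[m&(c[...,1]>lo)&(c[...,1]<hi)]
    if len(q): print(np.percentile(q,[0,2,50,98,100],axis=0).round(4))
def rect(n,mask,z,minA=12):
    N,l,st,ce=cv2.connectedComponentsWithStats(mask.astype(np.uint8))
    for i in range(1,N):
        if st[i,4]<minA: continue
        ys,xs=np.where(l==i);P=ray(n,np.c_[xs,ys],z)[:,:2]
        (cx,cy),(w,h),a=cv2.minAreaRect((P*1000).astype(np.float32))
        print(n,ce[i].round(0),st[i,4],"mean",(P.mean(0)*1000).round(1),"rect",round(cx,1),round(cy,1),round(w,1),round(h,1),round(a,1))
for n in("scene","side"):
    im=cv2.imread(f"pics/{n}0.png").astype(int);b,g,r=im[...,0],im[...,1],im[...,2]
    gm=(g>r+60)&(g>b+60);v,u=np.indices(gm.shape)
    print("green");rect(n,gm,0.009)
    gx=(b>r+35)&(b>g+30); print("blue");rect(n,gx,0.007)
    C=cloud(n,np.load(f"pics/{n}0.npy"))
    box=(C[...,0]>.3)&(C[...,0]<.75)&(C[...,1]>-.5)&(C[...,1]<-.1)&(C[...,2]>.012)
    N,l,st,ce=cv2.connectedComponentsWithStats(box.astype(np.uint8))
    print("cloud blobs")
    for i in range(1,N):
        if st[i,4]<20: continue
        P=C[l==i];(cx,cy),(w,h),a=cv2.minAreaRect((P[:,:2]*1000).astype(np.float32))
        print(n,ce[i].round(0),st[i,4],"rect",round(cx,1),round(cy,1),round(w,1),round(h,1),round(a,1),"zmax",P[:,2].max().round(3))
```

```text
near pts 32035
[[-0.0121 -0.0747 -0.1019]
 [-0.0073 -0.0709 -0.0976]
 [ 0.0114 -0.0526 -0.0786]
 [ 0.0179 -0.0311 -0.0322]
 [ 0.019  -0.03   -0.0249]]
[[-0.0117  0.03   -0.1021]
 [-0.0073  0.0312 -0.0977]
 [ 0.0115  0.053  -0.0788]
 [ 0.0179  0.0714 -0.0324]
 [ 0.0189  0.0746 -0.025 ]]
green
scene [150. 199.] 48 mean [459.  194.8] rect 459.6 194.3 23.2 31.5 25.0
scene [178. 206.] 46 mean [460.8  98.1] rect 463.1 96.0 29.8 33.2 14.8
scene [208. 215.] 248 mean [459.1  -7.1] rect 459.8 -10.0 89.5 45.6 0.4
blue
scene [369. 112.] 39 mean [1464.6 -198.1] rect 1468.0 -199.1 67.9 29.8 14.8
scene [501. 169.] 144 mean [1103.4 -723.2] rect 1154.6 -717.9 253.8 45.7 7.1
scene [279. 176.] 1532 mean [757.7 -86.3] rect 767.2 -84.0 228.2 179.3 83.8
scene [473. 169.] 43 mean [1066.5 -642.3] rect 1068.0 -640.4 38.5 26.9 3.7
scene [487. 173.] 18 mean [1049.9 -683.7] rect 1050.4 -683.6 28.5 12.1 74.6
scene [278. 207.] 19 mean [ 581.6 -165.9] rect 582.0 -166.0 10.8 20.0 25.1
scene [260. 227.] 39 mean [ 468.9 -161.8] rect 469.3 -158.9 26.3 22.9 55.3
scene [441. 235.] 14 mean [ 633.6 -597.1] rect 631.5 -597
[... 2039 characters left out ...]
9] rect 653.7 -766.4 36.4 15.8 49.2
side [510. 355.] 18 mean [ 891.1 -869.1] rect 890.6 -868.6 21.0 4.2 38.5
cloud blobs
side [293. 189.] 390 rect 708.4 -152.5 105.2 87.2 87.0 zmax 0.046
side [315. 219.] 304 rect 697.4 -315.4 63.2 63.8 10.6 zmax 0.039
side [280. 224.] 375 rect 587.9 -285.7 40.1 99.1 88.2 zmax 0.043
side [239. 239.] 138 rect 450.2 -276.3 107.0 18.3 6.4 zmax 0.02
side [344. 248.] 592 rect 706.6 -452.2 81.8 95.2 0.2 zmax 0.052
side [296. 251.] 122 rect 583.5 -394.0 44.0 24.3 25.5 zmax 0.026
side [253. 266.] 121 rect 445.9 -384.6 43.3 25.8 2.9 zmax 0.026
side [323. 272.] 21 rect 614.4 -489.5 47.5 4.1 26.1 zmax 0.024
side [311. 272.] 56 rect 582.1 -479.9 19.0 20.3 49.1 zmax 0.038
```

Emit:
{"method": "servo_tool", "body": {
  "plan": [
    [[0, 0, -0.12, 0, 0, -0.0625, 1], [0, 0, -0.12, 0, 0, -0.0625, 1], [-0.054, -0.117, -0.03, 0, 0, 0, 1], [-0.054, -0.117, -0.03, 0, 0, 0, 1], [-0.054, -0.117, -0.03, 0, 0, 0, 1], [-0.054, -0.117, 0, 0, 0, 0, 1], [-0.054, -0.117, 0, 0, 0, 0, 1], [-0.054, -0.117, 0, 0, 0, 0, 1], [-0.054, -0.117, 0, 0, 0, 0, 1], [-0.054, -0.117, 0, 0, 0, 0, 1], [-0.054, -0.117, 0, 0, 0, 0, 1], [-0.054, -0.117, 0, 0, 0, 0, 1], [-0.054, -0.117, 0, 0, 0, 0, 1], [-0.054, -0.117, 0, 0, 0, 0, 1], [-0.054, -0.117, 0, 0, 0, 0, 1], [-0.054, -0.117, 0, 0, 0, 0, 1], [0, 0, 0, 0, 0, 0, 0]]
  ]
}}

```text
time_s: 2.28
tcp_pos: [0.452, -0.1019, 0.3498]
tool_rot: [[-1.0, 0.002, -0.002], [0.002, 1.0, 0.0], [0.002, 0.0, -1.0]]
contact_force: [1.1, 1.5, 0.4]
finger_gap: 0.82
```

Emit:
{"method": "servo_tool", "body": {
  "plan": [
    [[0, 0, 0, 0, 0, 0, 0], [0, 0, 0, 0, 0, 0, 0], [0, 0, 0, 0, 0, 0, 0]]
  ]
}}

```text
time_s: 2.65
tcp_pos: [0.4512, -0.0986, 0.3514]
tool_rot: [[-1.0, -0.002, 0.001], [-0.002, 1.0, -0.0], [-0.001, -0.0, -1.0]]
contact_force: [-0.2, -0.5, -0.1]
finger_gap: 0.142
```

```bash
cat >> h.py <<'E'
def wrist(tag,v=True):
    from bench import sense,read_camera
    s=sense();p,d=read_camera("wrist")
    t=np.array(s["tcp_pos"]);R=np.array(s["tool_rot"])
    cv2.imwrite(f"pics/{tag}.png",p[:,:,::-1]);np.savez(f"pics/{tag}.npz",d=d,t=t,R=R,p=p)
    print("t",round(s["time_s"],2),"tcp",t.round(4),"y",R[:,1].round(3),"j",np.round(s["joints"],1),"gap",round(s["finger_gap"],3))
    return p,d,t,R
E
python3 - <<'E'
from h import *
p,d,t,R=wrist("w1")
c=cloud("wrist",d,np.zeros(3),np.eye(3))
m=(d>0)&(d<0.2)
q=c[m];print(np.percentile(q,[0,2,50,98,99.8,100],axis=0).round(4))
i=np.argsort(-q[:,2])[:5];print(q[i]);v,u=np.where(m);print(u[i],v[i],v.min())
E
```

```text
t 2.65 tcp [ 0.4512 -0.0986  0.3514] y [-0.002  1.    -0.   ] j [ -21.9   -5.6   81.9   -0.   103.7 -112. ] gap 0.142
[[-1.260e-02 -6.140e-02 -1.027e-01]
 [-8.200e-03 -5.280e-02 -1.000e-01]
 [ 1.200e-02  1.000e-04 -8.140e-02]
 [ 1.800e-02  5.320e-02 -2.810e-02]
 [ 1.850e-02  5.890e-02 -1.840e-02]
 [ 1.930e-02  6.210e-02 -1.490e-02]]
[[ 0.01075471 -0.00970431 -0.01492847]
 [ 0.01081354 -0.01171026 -0.01504726]
 [ 0.01082802 -0.01070074 -0.01507638]
 [ 0.01098547  0.00891668 -0.01539234]
 [ 0.01105601 -0.00915902 -0.01553605]]
[233 229 231 270 234] [239 239 239 239 239] 239
```

View pics/w1.png

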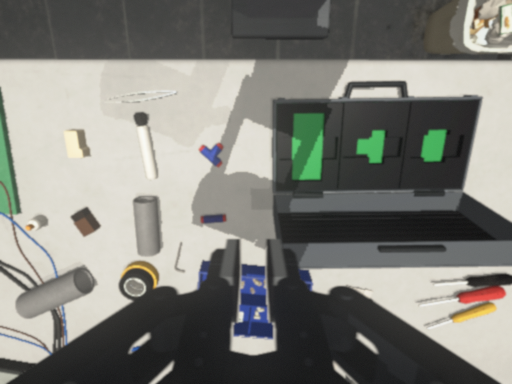

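The wrist view shows the block pocket at (433,145), the tee pocket at (372,147) and the tube pocket at (308,146). The small tube is at (147,225), the large one at (57,290), the cream block at (76,144), the tee at (211,155), the coupler at (213,218), the scorched block at (85,221) and the sleeve at (146,145). The tube meant is the smaller one, at (147,225). Next I'll measure from this view and check the height calibration.

```bash
cat > meas.py <<'E'
from h import *
def load(tag):
    z=np.load(f"pics/{tag}.npz");return z["p"].astype(int),z["d"],z["t"],z["R"]
def comps(p,mask,t,R,z,lo=20,verbose=True):
    N,l,st,ce=cv2.connectedComponentsWithStats(mask.astype(np.uint8))
    for i in range(1,N):
        if st[i,4]<lo: continue
        ys,xs=np.where(l==i);P=ray("wrist",np.c_[xs,ys],z,t,R)[:,:2]*1000
        (cx,cy),(w,h),a=cv2.minAreaRect(P.astype(np.float32))
        print(ce[i].round(0),st[i,4],"mean",P.mean(0).round(1),"rect",round(cx,1),round(cy,1),"%.1fx%.1f"%(w,h),round(a,1))
E
python3 - <<'E'
from meas import *
p,d,t,R=load("w1");C=cloud("wrist",d,t,R);r,g,b=p[...,0],p[...,1],p[...,2]
for px in((190,100),(245,170),(60,180),(110,200)): print(px,C[px[1],px[0]].round(4))
print("case floors",[C[y,x].round(3).tolist() for x,y in((308,146),(372,147),(433,145),(308,185),(340,185),(285,150))])
print("green");comps(p,(g>r+60)&(g>b+60),t,R,.009)
print("blue/red");comps(p,((b>r+40)&(b>g+40))|((r>g+50)&(r>b+30)),t,R,.007)
print("cloud")
m=(C[...,2]>.010)&(C[...,0]<.76)&(C[...,1]<-.11)&(d>.25)
N,l,st,ce=cv2.connectedComponentsWithStats(m.astype(np.uint8))
for i in range(1,N):
    if st[i,4]<30: continue
    P=C[l==i]*1000;(cx,cy),(w,h),a=cv2.minAreaRect(P[:,:2].astype(np.float32))
    print(ce[i].round(0),st[i,4],"rect",round(cx,1),round(cy,1),"%.1fx%.1f"%(w,h),round(a,1),"z95",np.percentile(P[:,2],95).round(1))
E
python3 - <<'E'
from bench import *
import cv2
p,d=read_camera("side");cv2.imwrite("pics/side1.png",cv2.resize(p[90:310,130:420,::-1],None,fx=2.6,fy=2.6,interpolation=cv2.INTER_CUBIC))
E
```

```text
(190, 100) [ 3.802e-01 -1.977e-01  3.000e-04]
(245, 170) [ 0.4937 -0.1116 -0.0018]
(60, 180) [ 0.5116 -0.4283  0.    ]
(110, 200) [ 0.5482 -0.3486 -0.0015]
case floors [[0.451, -0.009, 0.01], [0.452, 0.094, 0.011], [0.449, 0.194, 0.008], [0.513, -0.007, 0.022], [0.514, 0.046, 0.018], [0.458, -0.046, 0.009]]
green
[313. 161.] 575 mean [476.    1.4] rect 470.8 8.4 32.5x86.2 68.6
[372. 146.] 578 mean [451.3  95.1] rect 451.9 91.2 50.4x41.4 0.1
[433. 145.] 589 mean [449.3 194. ] rect 449.2 193.2 48.7x33.1 0.4
[295. 146.] 125 mean [451.2 -29.8] rect 453.4 -28.2 34.2x13.0 2.4
blue/red
[210. 152.] 203 mean [ 462.1 -167.9] rect 459.5 -169.9 34.0x33.9 73.5
[203. 275.] 49 mean [ 693.1 -190.5] rect 693.5 -189.9 19.2x13.1 21.0
[253. 284.] 395 mean [713.3 -97.3] rect 714.4 -97.2 46.0x50.7 89.4
[309. 283.] 27 mean [710.6   8. ] rect 712.4 9.4 21.5x8.7 30.8
[482. 295.] 554 mean [736.1 342.4] rect 735.4 340.8 31.4x88.8 10.2
[253. 316.] 442 mean [785.5 -97.9] rect 793.2 -95.4 77.6x51.1 4.6
cloud
[145. 146.] 778 rect 451.7 -271.7 107.7x18.7 4.3 z95 19.5
[ 35. 257.] 3131 rect 585.1 -505.9 336.8x132.1 17.8 z95 50.1
[ 74. 144.] 503 rect 446.6 -381.1 25.8x41.7 88.0 z95 25.2
[212. 154.] 296 rect 461.3 -161.7 43.2x32.1 43.7 z95 15.5
[146. 227.] 1316 rect 587.7 -281.2 38.7x98.9 88.6 z95 39.4
[ 84. 223.] 433 rect 582.8 -391.1 41.4x25.5 26.3 z95 25.1
[ 34. 224.] 198 rect 583.2 -472.8 20.7x17.2 38.2 z95 38.1
[213. 219.] 173 rect 578.7 -168.4 12.8x43.8 4.7 z95 15.2
[137. 281.] 1004 rect 694.9 -309.2 57.9x62.1 19.3 z95 37.8
[202. 272.] 143 rect 681.2 -192.8 13.9x40.7 66.7 z95 44.4
[243. 271.] 65 rect 672.8 -115.0 9.6x3.0 80.9 z95 43.7
[243. 301.] 74 rect 737.2 -116.3 13.0x4.5 73.6 z95 36.9
```

View pics/side1.png

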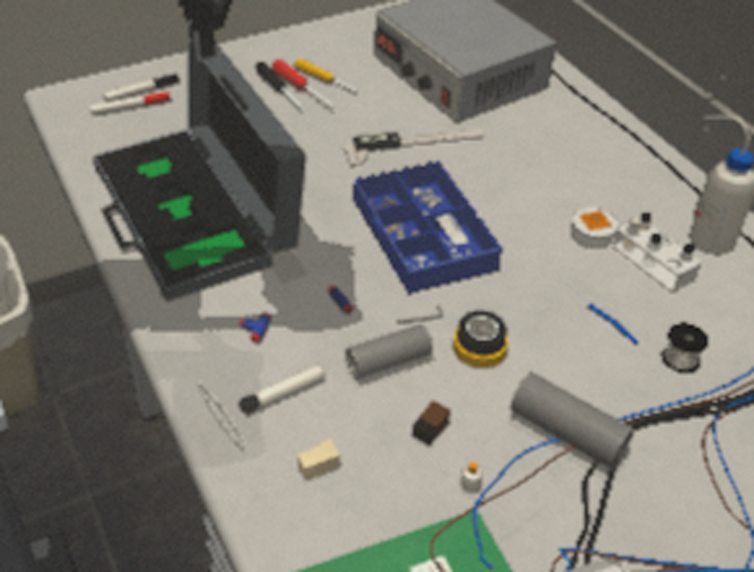

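Run:
```python
from h import *
from bench import *
s=sense();t=np.array(s["tcp_pos"]);print(t,s["finger_gap"])
for n in("side","scene"):
    p,d=read_camera(n);C=cloud(n,d);q=C-t
    m=(d>0)&(np.abs(q[...,0])<.03)&(np.abs(q[...,1])<.04)&(np.abs(q[...,2])<.1)
    print(n,m.sum())
    if m.sum():
        w=q[m];i=np.argsort(w[:,2])[:8];print(w[i].round(4));v,u=np.where(m);print(u[i],v[i])
    cv2.imwrite(f"pics/{n}2.png",p[:,:,::-1])
```

```text
[ 0.45121345 -0.09881371  0.35127001] 0.003907639495321719
side 259
[[ 0.0045 -0.0067  0.0093]
 [-0.0078 -0.009   0.0108]
 [ 0.008  -0.0054  0.0108]
 [ 0.0012 -0.0083  0.0111]
 [-0.0046 -0.0086  0.0129]
 [-0.0023 -0.0104  0.0133]
 [-0.0072 -0.0082  0.0133]
 [-0.0099 -0.0076  0.0137]]
[211 207 212 210 208 209 207 206] [112 113 111 112 112 112 112 112]
scene 788
[[-0.0028 -0.0067  0.0131]
 [-0.0097 -0.0028  0.0147]
 [-0.0001 -0.0078  0.0148]
 [-0.0096 -0.008   0.0153]
 [-0.0109 -0.0061  0.0154]
 [ 0.0054 -0.0074  0.0155]
 [-0.0093  0.0053  0.0159]
 [-0.004  -0.0075  0.0159]]
[231 228 232 230 229 233 225 231] [96 96 95 96 96 94 95 95]
```

Emit:
{"method": "servo_tool", "body": {
  "plan": [
    [[-0.05, 0.118, 0.031, 0, 0, 0, 0], [-0.05, 0.118, 0.031, 0, 0, 0, 0], [-0.05, 0.118, 0.031, 0, 0, 0, 0], [-0.05, 0.118, 0.031, 0, 0, 0, 0], [0, 0, 0, 0, 0, 0, 0], [0, 0, 0, 0, 0, 0, 0]]
  ]
}}

```text
time_s: 3.6
tcp_pos: [0.531, 0.0894, 0.3015]
tool_rot: [[-1.0, -0.002, -0.0], [-0.002, 1.0, -0.0], [0.0, -0.0, -1.0]]
contact_force: [-0.3, -0.0, 0.1]
finger_gap: -0.003
```

Run:
```python
from meas import *
p,d,t,R=wrist("w2")
p=p.astype(int);C=cloud("wrist",d,t,R);r,g,b=p[...,0],p[...,1],p[...,2]
for z in(.009,.020):
    print("green",z);comps(p,(g>r+60)&(g>b+60),t,R,z)
cv2.imwrite("pics/w2c.png",cv2.resize(p[20:330,:,::-1].astype(np.uint8),None,fx=1.56,fy=1.56,interpolation=cv2.INTER_CUBIC))
```

```text
t 3.6 tcp [0.531  0.0894 0.3015] y [-0.002  1.    -0.   ] j [  1.4   3.4  78.7  -0.   97.9 -88.7] gap -0.003
green 0.009
[174.  91.] 1789 mean [448.1 -19.7] rect 452.6 -16.6 106.0x37.0 0.9
[328.  93.] 934 mean [448.9 193.5] rect 449.5 193.2 50.2x34.0 0.5
green 0.02
[174.  91.] 1789 mean [448.1 -17. ] rect 452.6 -14.0 103.4x36.1 0.9
[328.  93.] 934 mean [449.  190.9] rect 449.5 190.6 49.0x33.2 0.5
```

View pics/w2c.png

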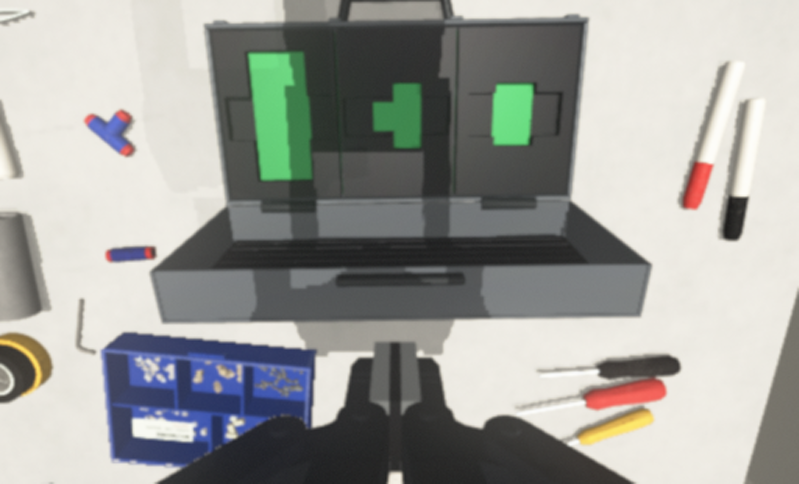

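Run:
```python
from meas import *
p,d,t,R=load("w2");C=cloud("wrist",d,t,R);r,g,b=p[...,0],p[...,1],p[...,2]
hsv=cv2.cvtColor(p.astype(np.uint8),cv2.COLOR_RGB2HSV);m=(hsv[...,0]>45)&(hsv[...,0]<80)&(hsv[...,1]>110)&(hsv[...,2]>30)
for z in(.009,.020): comps(p,m,t,R,z,60)
# case rim corners at z=.022 : outer case corners in image crop/1.56
for q in((207,24),(588,17),(230,202),(570,202)):
    px=(q[0]/1.56,q[1]/1.56+20);print("corner",ray("wrist",px,.022,t,R)[0].round(4))
for q in((163,320),(642,313),(155,268),(650,264),(402,300)):
    px=(int(q[0]/1.56),int(q[1]/1.56+20));print("lid",px,C[px[1],px[0]].round(3))
c=(cloud("wrist",d,np.zeros(3),np.eye(3)));mm=(d>0)&(d<.2);q=c[mm];print("tip z shut",np.percentile(q[:,2],[99.5,99.9,100]).round(4))
# lid points
L=(np.abs(C[...,1]-.09)<.15)&(C[...,2]>.06)&(C[...,2]<.2)&(C[...,0]<.64)&(d>.2)
P=C[L];
for lo in np.arange(.06,.2,.02):
    k=P[(P[:,2]>=lo)&(P[:,2]<lo+.02)]
    if len(k)>20: print(round(lo,2),np.percentile(k[:,0],[2,50,98]).round(3),len(k))
```

```text
[180.  94.] 2817 mean [451.1 -11.6] rect 452.9 -10.9 108.1x49.6 0.9
[257.  94.] 986 mean [450.1  94.9] rect 450.5 90.9 54.4x41.9 1.0
[328.  93.] 954 mean [448.7 193.8] rect 449.0 193.5 51.5x34.2 0.9
[180.  94.] 2817 mean [451.1  -9.1] rect 452.9 -8.4 105.4x48.4 0.9
[257.  94.] 986 mean [450.1  94.8] rect 450.5 90.9 53.0x40.9 1.0
[328.  93.] 954 mean [448.8 191.2] rect 449.0 190.9 50.2x33.4 0.9
corner [ 0.3797 -0.0639  0.022 ]
corner [0.3741 0.2468 0.022 ]
corner [ 0.5258 -0.0604  0.022 ]
corner [0.5253 0.2496 0.022 ]
lid (104, 225) [ 0.579 -0.064  0.166]
lid (411, 220) [0.642 0.344 0.001]
lid (99, 191) [ 0.543 -0.064  0.164]
lid (416, 189) [0.538 0.249 0.17 ]
lid (257, 212) [0.564 0.094 0.168]
tip z shut [-0.0207 -0.0168 -0.0147]
0.06 [0.558 0.561 0.565] 1177
0.08 [0.559 0.563 0.567] 1359
0.16 [0.541 0.559 0.578] 10230
0.18 [0.545 0.548 0.549] 77
```

Emit:
{"method": "servo_tool", "body": {
  "plan": [
    [[-0.0178, -0.116, 0.05, 0, 0, 0, 1], [-0.0178, -0.116, 0.05, 0, 0, 0, 1], [-0.0178, -0.116, 0.05, 0, 0, 0, 1], [-0.0178, -0.116, 0.05, 0, 0, 0, 1], [-0.0178, -0.116, 0.05, 0, 0, 0, 1], [-0.0178, -0.116, 0.05, 0, 0, 0, 1], [-0.0178, -0.116, 0.05, 0, 0, 0, 1], [-0.0178, -0.116, 0.05, 0, 0, 0, 1], [0, 0, 0.05, 0, 0, 0, 1], [0, 0, 0.05, 0, 0, 0.013, 1], [0, 0, 0, 0, 0, 0, 1], [0, 0, 0, 0, 0, 0, 1]]
  ]
}}

```text
time_s: 5.15
tcp_pos: [0.5888, -0.2811, 0.1025]
tool_rot: [[-1.0, 0.025, 0.001], [0.025, 1.0, -0.001], [-0.001, -0.001, -1.0]]
contact_force: [0.4, 0.3, 0.9]
finger_gap: 1.002
```

Run:
```python
from meas import *
p,d,t,R=wrist("w3")
C=cloud("wrist",d,t,R)
m=(C[...,2]>.02)&(C[...,2]<.06)&(np.abs(C[...,0]-.588)<.07)&(np.abs(C[...,1]+.28)<.045)&(d>.15)
P=C[m]*1000;print(len(P),cv2.minAreaRect(P[:,:2].astype(np.float32)),P[:,2].max())
c=cloud("wrist",d,np.zeros(3),np.eye(3));q=c[(d>0)&(d<.2)&(np.abs(c[...,1])<.06)&(c[...,0]<.03)];print(np.percentile(q[:,2],[99,99.9,100]).round(4))
```

```text
t 5.15 tcp [ 0.5888 -0.2811  0.1025] y [ 0.025  1.    -0.001] j [ -32.3   21.1   80.4   -0.    78.4 -120.8] gap 1.002
5753 ((588.1968994140625, -281.81732177734375), (38.737545013427734, 98.7499771118164), 88.06126403808594) 41.12896198092075
[-0.0297 -0.0259 -0.0246]
```

View pics/w3.png

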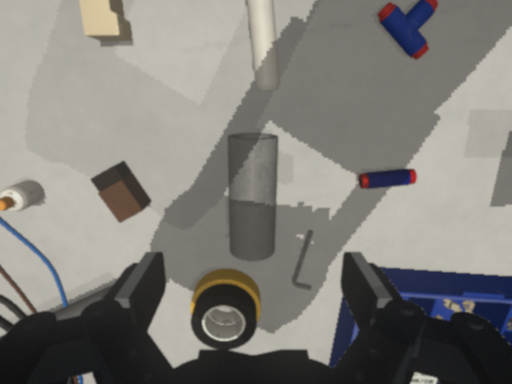

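Emit:
{"method": "servo_tool", "body": {
  "plan": [
    [[0, 0, 0.07, 0, 0, 0, 1], [0, 0, 0.07, 0, 0, 0, 1], [0, 0, 0.06, 0, 0, 0, 1], [0, 0, 0.01, 0, 0, 0, 1], [0, 0, 0, 0, 0, 0, 1], [0, 0, 0, 0, 0, 0, 1]]
  ]
}}

```text
time_s: 5.95
tcp_pos: [0.5891, -0.2819, 0.0189]
tool_rot: [[-1.0, 0.026, 0.002], [0.026, 1.0, -0.001], [-0.002, -0.001, -1.0]]
contact_force: [1.1, 0.1, 0.5]
finger_gap: 1.003
```

Run:
```python
from h import *
from bench import *
p,d,t,R=wrist("w4");c=cloud("wrist",d,np.zeros(3),np.eye(3));q=c[(d>0)&(d<.2)&(np.abs(c[...,1])<.07)&(np.abs(c[...,1])>.035)&(c[...,0]<.03)];print(np.percentile(q[:,2],[99,99.9,100]).round(4))
p,d=read_camera("side");C=cloud("side",d);np.save("pics/sd4.npy",d)
cv2.imwrite("pics/side4.png",cv2.resize(p[150:300,180:400,::-1],None,fx=3.5,fy=3.5,interpolation=cv2.INTER_CUBIC))
```

```text
t 5.95 tcp [ 0.5891 -0.2819  0.0189] y [ 0.026  1.    -0.001] j [ -32.3   25.2   85.    -0.    69.7 -120.8] gap 1.003
[0.02   0.0205 0.0212]
```

View pics/side4.png

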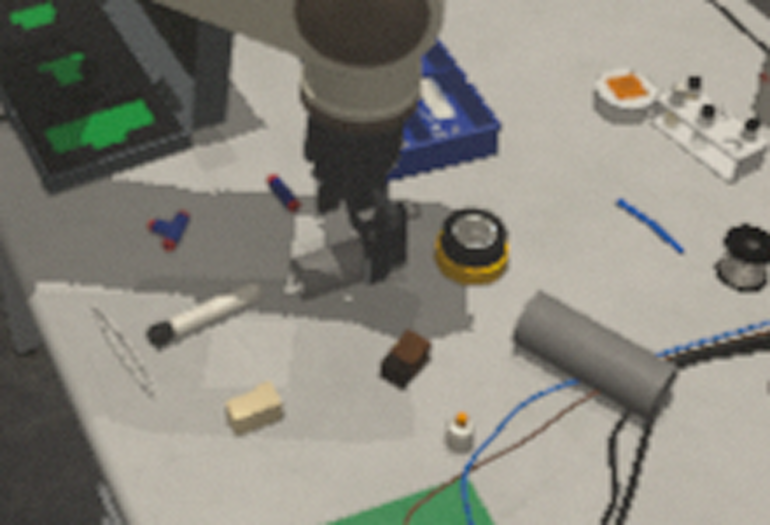

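View pics/w4.png

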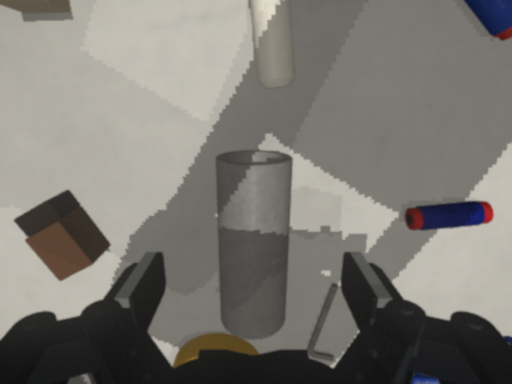

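Run:
```python
from h import *
C=cloud("side",np.load("pics/sd4.npy"))
for v in range(216,236): print(v,[C[v,u].round(3).tolist() for u in (286,290,294)])
```

```text
216 [[0.634, -0.244, -0.001], [0.58, -0.35, 0.126], [0.589, -0.356, 0.128]]
217 [[0.614, -0.276, 0.034], [0.579, -0.353, 0.126], [0.59, -0.355, 0.122]]
218 [[0.581, -0.329, 0.097], [0.58, -0.352, 0.12], [0.59, -0.356, 0.119]]
219 [[0.579, -0.332, 0.096], [0.579, -0.354, 0.118], [0.592, -0.354, 0.112]]
220 [[0.578, -0.334, 0.095], [0.578, -0.355, 0.115], [0.594, -0.351, 0.104]]
221 [[0.578, -0.334, 0.091], [0.578, -0.356, 0.112], [0.594, -0.351, 0.1]]
222 [[0.577, -0.337, 0.09], [0.579, -0.355, 0.107], [0.593, -0.354, 0.098]]
223 [[0.575, -0.34, 0.089], [0.579, -0.355, 0.102], [0.59, -0.358, 0.1]]
224 [[0.58, -0.333, 0.075], [0.578, -0.357, 0.101], [0.59, -0.359, 0.097]]
225 [[0.58, -0.334, 0.072], [0.579, -0.356, 0.095], [0.591, -0.358, 0.091]]
226 [[0.58, -0.334, 0.068], [0.579, -0.357, 0.092], [0.627, -0.305, 0.016]]
227 [[0.58, -0.333, 0.063], [0.59, -0.34, 0.064], [0.634, -0.296, -0.002]]
228 [[0.58, -0.334, 0.059], [0.592, -0.338, 0.058], [0.633, -0.298, -0.004]]
229 [[0.58, -0.335, 0.056], [0.59, -0.341, 0.057], [0.63, -0.303, -0.002]]
230 [[0.58, -0.336, 0.052], [0.617, -0.3, -0.004], [0.627, -0.308, -0.001]]
231 [[0.581, -0.334, 0.045], [0.613, -0.307, 0.0], [0.627, -0.309, -0.004]]
232 [[0.601, -0.303, -0.003], [0.613, -0.308, -0.003], [0.623, -0.314, -0.002]]
233 [[0.599, -0.307, -0.001], [0.61, -0.312, -0.002], [0.621, -0.319, -0.0]]
234 [[0.597, -0.31, -0.002], [0.608, -0.316, -0.002], [0.618, -0.323, 0.0]]
235 [[0.596, -0.313, -0.004], [0.605, -0.321, -0.0], [0.617, -0.326, -0.0]]
```

Emit:
{"method": "servo_tool", "body": {
  "plan": [
    [[0, 0, 0.036, 0, 0, 0, 1], [0, 0, 0.036, 0, 0, 0, 1], [0, 0, 0, 0, 0, 0, 1], [0, 0, 0, 0, 0, 0, 0.3], [0, 0, 0, 0, 0, 0, 0.3], [0, 0, 0, 0, 0, 0, 0.3], [0, 0, 0, 0, 0, 0, 0.3]]
  ],
  "force": 35
}}

```text
time_s: 6.92
tcp_pos: [0.5887, -0.2818, -0.0108]
tool_rot: [[-1.0, 0.026, 0.001], [0.026, 1.0, -0.001], [-0.001, -0.001, -1.0]]
contact_force: [-1.4, 0.8, 6.8]
finger_gap: 0.445
```

Run:
```python
from h import *
p,d,t,R=wrist("w5");c=cloud("wrist",d,np.zeros(3),np.eye(3));q=c[(d>0)&(d<.2)&(np.abs(c[...,1])<.06)&(np.abs(c[...,1])>.022)&(c[...,0]<.015)];print(np.percentile(q[:,2],[99,99.9,100]).round(4))
```

```text
t 6.92 tcp [ 0.5887 -0.2818 -0.0108] y [ 0.026  1.    -0.001] j [ -32.3   27.    86.3   -0.    66.7 -120.8] gap 0.445
[-0.0097 -0.0092 -0.0086]
```

View pics/w5.png

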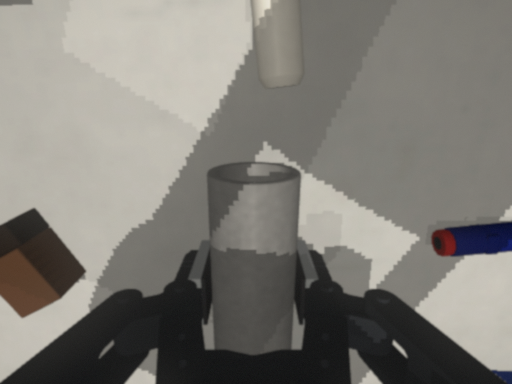

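Emit:
{"method": "servo_tool", "body": {
  "plan": [
    [[0, 0, -0.07, 0, 0, 0, 0.3], [0, 0, -0.1, 0, 0, 0, 0.3], [0, 0, -0.1, 0, 0, 0, 0.3], [0.0596, 0.1116, 0, 0, 0, 0, 0.3], [0.0596, 0.1116, 0, 0, 0, 0, 0.3], [0.0596, 0.1116, 0, 0, 0, 0, 0.3], [0.0596, 0.1116, 0, 0, 0, 0, 0.3], [0.0596, 0.1116, 0, 0, 0, 0, 0.3], [0.0596, 0.1116, 0, 0, 0, 0, 0.3], [0, 0, 0, 0, 0, -0.021, 0.3], [0, 0, 0, 0, 0, 0, 0.3], [0, 0, 0, 0, 0, 0, 0.3]]
  ]
}}

```text
time_s: 8.48
tcp_pos: [0.4526, -0.0105, 0.0966]
tool_rot: [[-1.0, -0.016, -0.0], [-0.016, 1.0, -0.0], [0.0, -0.0, -1.0]]
contact_force: [-0.4, -0.0, -1.2]
finger_gap: 0.442
```

Run:
```python
from meas import *
p,d,t,R=wrist("w6")
C=cloud("wrist",d,t,R)
m=(C[...,2]>.08)&(C[...,2]<.14)&(np.abs(C[...,1]-t[1])<.0185)&(C[...,0]<.52)&(C[...,0]>.38)
P=C[m]*1000;print(len(P),P.min(0),P.max(0))
```

```text
t 8.47 tcp [ 0.4526 -0.0105  0.0966] y [-0.016  1.    -0.   ] j [ -11.1   -1.7  107.8   -0.    73.9 -102. ] gap 0.442
4035 [402.49474411 -29.00517868 107.48074702] [491.33300632   7.9867498  139.99971576]
```

View pics/w6.png

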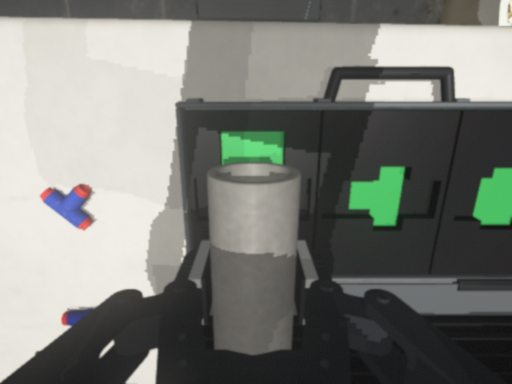

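Emit:
{"method": "servo_tool", "body": {
  "plan": [
    [[-0.003, 0, 0.08, 0, 0, 0, 0.3], [0, 0, 0.08, 0, 0, 0, 0.3], [0, 0, 0.05, 0, 0, 0, 0.3], [0, 0, 0.02, 0, 0, 0, 0.3], [0, 0, 0.01, 0, 0, 0, 0.3], [0, 0, 0, 0, 0, 0, 0.3], [0, 0, 0, 0, 0, 0, 0.3]]
  ]
}}

```text
time_s: 9.4
tcp_pos: [0.4541, -0.0102, 0.0012]
tool_rot: [[-1.0, -0.018, 0.001], [-0.018, 1.0, -0.0], [-0.001, -0.0, -1.0]]
contact_force: [-0.9, 0.2, -1.6]
finger_gap: 0.443
```

Emit:
{"method": "servo_tool", "body": {
  "plan": [
    [[0, 0, 0.006, 0, 0, 0, 0.3], [0, 0, 0, 0, 0, 0, 0.3], [0, 0, 0, 0, 0, 0, 0.6], [0, 0, 0, 0, 0, 0, 0.6], [0, 0, 0, 0, 0, 0, 0.6], [0, 0, -0.04, 0, 0, 0, 0.6], [0, 0, -0.08, 0, 0, 0, 0.6], [0, 0, -0.12, 0, 0, 0, 0.6], [0, 0, -0.12, 0, 0, 0, 0.6], [0, 0, 0, 0, 0, 0, 0.8]]
  ]
}}

```text
time_s: 10.65
tcp_pos: [0.4553, -0.0104, 0.1468]
tool_rot: [[-1.0, -0.018, 0.007], [-0.018, 1.0, -0.001], [-0.007, -0.001, -1.0]]
contact_force: [0.4, 0.1, -0.1]
finger_gap: 0.792
```

Run:
```python
from meas import *
p,d,t,R=wrist("w7")
C=cloud("wrist",d,t,R)
m=(C[...,2]>.03)&(C[...,2]<.06)&(np.abs(C[...,1]+.0105)<.03)&(C[...,0]<.52)&(C[...,0]>.38)&(d>.15)
P=C[m]*1000;print(len(P),cv2.minAreaRect(P[:,:2].astype(np.float32)),np.percentile(P[:,2],99))
```

```text
t 10.65 tcp [ 0.4553 -0.0104  0.1468] y [-0.018  1.    -0.001] j [ -11.    -4.   103.9   -0.    79.7 -102. ] gap 0.792
4503 ((453.2243957519531, -10.117887496948242), (98.44344329833984, 38.60214614868164), 0.518416702747345) 48.895874580485774
```

View pics/w7.png

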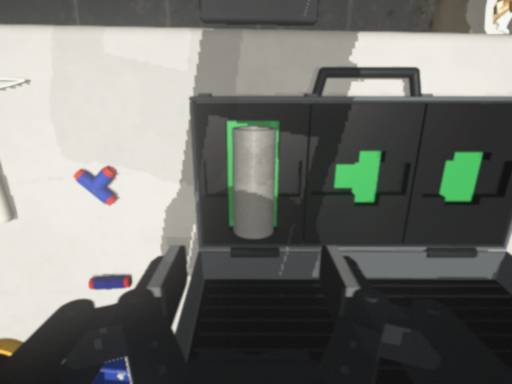

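Emit:
{"method": "servo_tool", "body": {
  "plan": [
    [[0.0048, -0.1163, 0, 0, 0, 0, 1], [0.0048, -0.1163, 0, 0, 0, 0, 1], [0.0048, -0.1163, 0, 0, 0, 0, 1], [0.0048, -0.1163, 0, 0, 0, 0, 1], [0.0048, -0.1163, 0.029, 0, 0, 0, 1], [0.0048, -0.1163, 0.029, 0, 0, 0, 1], [0.0048, -0.1163, 0.029, 0, 0, 0, 1], [0.0048, -0.1163, 0.029, 0, 0, 0, 1], [0, 0, 0, 0, 0, 0, 1], [0, 0, 0, 0, 0, 0, 1]]
  ]
}}

```text
time_s: 11.95
tcp_pos: [0.4446, -0.3819, 0.0953]
tool_rot: [[-1.0, -0.017, -0.001], [-0.017, 1.0, 0.001], [0.001, 0.001, -1.0]]
contact_force: [0.6, 1.0, -0.9]
finger_gap: 1.004
```

Run:
```python
from meas import *
p,d,t,R=wrist("w8")
C=cloud("wrist",d,t,R)
m=(C[...,2]>.008)&(C[...,2]<.04)&(np.abs(C[...,1]+.382)<.04)&(C[...,0]<.49)&(C[...,0]>.40)&(d>.15)
P=C[m]*1000;print(len(P),cv2.minAreaRect(P[:,:2].astype(np.float32)),np.percentile(P[:,2],[50,99]))
m&=C[...,2]>.019;P=C[m]*1000;print(len(P),cv2.minAreaRect(P[:,:2].astype(np.float32)))
```

```text
t 11.95 tcp [ 0.4446 -0.3819  0.0953] y [-0.017  1.     0.001] j [ -48.2   14.    90.5    0.    75.5 -139.2] gap 1.004
1506 ((446.7696838378906, -381.4469909667969), (43.21874237060547, 23.41574478149414), 0.18636678159236908) [23.86447858 25.25492038]
1400 ((446.7799987792969, -381.50457763671875), (43.198516845703125, 23.300508499145508), 0.18636678159236908)
```

View pics/w8.png

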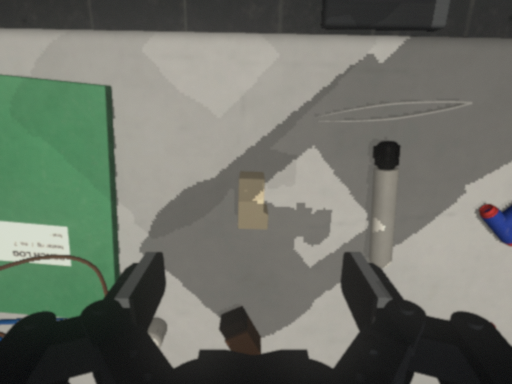

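Emit:
{"method": "servo_tool", "body": {
  "plan": [
    [[-0.0055, 0.001, 0.08, 0, 0, 0, 1], [0, 0, 0.08, 0, 0, 0, 1], [0, 0, 0.06, 0, 0, 0, 1], [0, 0, 0.033, 0, 0, 0, 1], [0, 0, 0, 0, 0, 0, 0.1], [0, 0, 0, 0, 0, 0, 0.1], [0, 0, 0, 0, 0, 0, 0.1], [0, 0, 0, 0, 0, 0, 0.1], [0, 0, 0, 0, 0, 0, 0.1], [0, 0, 0, 0, 0, 0, 0.1]]
  ]
}}

```text
time_s: 13.25
tcp_pos: [0.4475, -0.3824, -0.0044]
tool_rot: [[-1.0, -0.018, 0.001], [-0.018, 1.0, -0.001], [-0.001, -0.001, -1.0]]
contact_force: [-1.0, 1.3, 5.8]
finger_gap: 0.271
```

Emit:
{"method": "servo_tool", "body": {
  "plan": [
    [[0, 0, -0.07, 0, 0, 0, 0.1], [0, 0, -0.1, 0, 0, 0, 0.1], [0, 0, -0.1, 0, 0, 0, 0.1], [-0.0025, 0.12, 0, 0, 0, 0, 0.1], [-0.0025, 0.12, 0, 0, 0, 0, 0.1], [-0.0025, 0.12, 0, 0, 0, 0, 0.1], [-0.0025, 0.12, 0, 0, 0, 0, 0.1], [-0.0025, 0.12, 0, 0, 0, 0, 0.1], [-0.0025, 0.12, 0, 0, 0, 0, 0.1], [-0.0025, 0.12, 0, 0, 0, 0, 0.1], [-0.0025, 0.12, 0, 0, 0, 0, 0.1], [-0.0025, 0.12, 0, 0, 0, 0, 0.1], [-0.0025, 0.12, 0, 0, 0, 0, 0.1], [-0.0025, 0.12, 0, 0, 0, 0, 0.1], [-0.0025, 0.12, 0, 0, 0, 0, 0.1], [0, 0, 0, 0, 0, 0, 0.1], [0, 0, 0, 0, 0, 0, 0.1]]
  ]
}}

```text
time_s: 15.38
tcp_pos: [0.4488, 0.1939, 0.1027]
tool_rot: [[-1.0, -0.018, 0.0], [-0.018, 1.0, -0.0], [-0.0, -0.0, -1.0]]
contact_force: [-0.3, -0.6, -0.1]
finger_gap: 0.271
```

Run:
```python
from meas import *
p,d,t,R=wrist("w9")
C=cloud("wrist",d,t,R)
m=(C[...,2]>.118)&(C[...,2]<.14)&(np.abs(C[...,1]-t[1])<.0115)&(C[...,0]<.52)&(C[...,0]>.38)
P=C[m]*1000;print(len(P),P.min(0),P.max(0))
hsv=cv2.cvtColor(p.astype(np.uint8),cv2.COLOR_RGB2HSV);m=(hsv[...,0]>45)&(hsv[...,0]<80)&(hsv[...,1]>110)&(hsv[...,2]>30)
comps(p,m,t,R,.009,60)
```

```text
t 15.38 tcp [0.4488 0.1939 0.1027] y [-0.018  1.    -0.   ] j [ 14.3   2.4 103.   -0.   74.6 -76.7] gap 0.271
3943 [426.49787543 182.35367268 118.10631135] [469.71546917 205.34856448 139.99465517]
[ 29. 188.] 1246 mean [449.1   4.6] rect 452.3 5.3 107.7x19.7 5.9
[135. 194.] 2183 mean [451.6  93.9] rect 452.3 91.2 52.1x42.8 1.1
[252. 188.] 1793 mean [444.7 193.2] rect 446.3 193.2 41.8x34.4 1.7
```

View pics/w9.png

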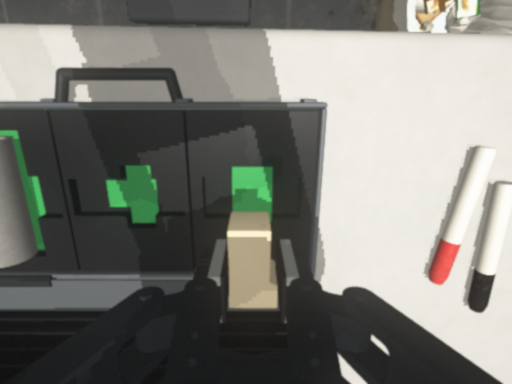

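Emit:
{"method": "servo_tool", "body": {
  "plan": [
    [[-0.002, -0.0015, 0.08, 0, 0, 0, 0.1], [0, 0, 0.08, 0, 0, 0, 0.1], [0, 0, 0.05, 0, 0, 0, 0.1], [0, 0, 0.025, 0, 0, 0, 0.1], [0, 0, 0.008, 0, 0, 0, 0.1], [0, 0, 0, 0, 0, 0, 0.1], [0, 0, 0, 0, 0, 0, 0.1]]
  ]
}}

```text
time_s: 16.3
tcp_pos: [0.4501, 0.1935, 0.0061]
tool_rot: [[-1.0, -0.018, 0.001], [-0.018, 1.0, 0.0], [-0.001, 0.0, -1.0]]
contact_force: [0.4, 0.6, -0.9]
finger_gap: 0.27
```

Emit:
{"method": "servo_tool", "body": {
  "plan": [
    [[0, 0, 0.004, 0, 0, 0, 0.1], [0, 0, 0, 0, 0, 0, 0.1], [0, 0, 0, 0, 0, 0, 0.5], [0, 0, 0, 0, 0, 0, 0.5], [0, 0, 0, 0, 0, 0, 0.5], [0, 0, -0.04, 0, 0, 0, 0.5], [0, 0, -0.08, 0, 0, 0, 0.5], [0, 0, -0.12, 0, 0, 0, 0.5], [0, 0, -0.12, 0, 0, 0, 0.5], [0, 0, 0, 0, 0, 0, 0.8]]
  ]
}}

```text
time_s: 17.55
tcp_pos: [0.4513, 0.1939, 0.1525]
tool_rot: [[-1.0, -0.018, 0.007], [-0.018, 1.0, 0.002], [-0.007, 0.002, -1.0]]
contact_force: [-0.4, 0.6, -0.7]
finger_gap: 0.698
```

Run:
```python
from meas import *
p,d,t,R=wrist("w10")
C=cloud("wrist",d,t,R)
m=(C[...,2]>.025)&(C[...,2]<.06)&(np.abs(C[...,1]-.1935)<.03)&(C[...,0]<.50)&(C[...,0]>.39)&(d>.15)
P=C[m]*1000;print(len(P),cv2.minAreaRect(P[:,:2].astype(np.float32)),np.percentile(P[:,2],[50,99]))
```

```text
t 17.55 tcp [0.4513 0.1939 0.1525] y [-0.018  1.     0.002] j [ 14.3   0.2  99.2  -0.   80.2 -76.8] gap 0.698
1019 ((449.5115966796875, 193.77212524414062), (42.439273834228516, 22.83002471923828), 0.4318814277648926) [33.02320477 34.49144553]
```

View pics/w10.png

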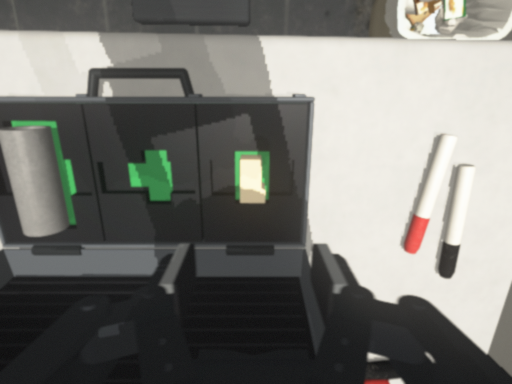

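Emit:
{"method": "servo_tool", "body": {
  "plan": [
    [[0, 0, 0, 0, 0, 0.0852, 1], [0, 0, 0, 0, 0, 0.0852, 1], [0, 0, 0, 0, 0, 0.0852, 1], [0, 0, 0, 0, 0, 0.0852, 1], [0, 0, 0, 0, 0, 0.0852, 1], [0, 0, 0, 0, 0, 0.0852, 1], [0, 0, 0, 0, 0, 0.0852, 1], [0, 0, 0, 0, 0, 0.0852, 1], [0, 0, 0, 0, 0, 0.0852, 1], [0, 0, 0, 0, 0, 0.0852, 1], [0, 0, 0, 0, 0, 0.0852, 1], [0, 0, 0, 0, 0, 0.0852, 1], [0, 0, 0, 0, 0, 0.0852, 1], [-0.0932, 0.0886, 0, 0, 0, 0, 1], [-0.0932, 0.0886, 0, 0, 0, 0, 1], [-0.0932, 0.0886, 0, 0, 0, 0, 1], [-0.0932, 0.0886, 0, 0, 0, 0, 1], [-0.0932, 0.0886, 0, 0, 0, 0, 1], [-0.0932, 0.0886, 0, 0, 0, 0, 1], [-0.0932, 0.0886, 0.08, 0, 0, 0, 1]]
  ]
}}

```text
time_s: 20.1
tcp_pos: [0.4606, -0.1686, 0.1168]
tool_rot: [[0.668, 0.744, 0.003], [0.744, -0.668, -0.002], [0.001, 0.003, -1.0]]
contact_force: [1.8, -0.3, -0.2]
finger_gap: 1.0
```

Emit:
{"method": "servo_tool", "body": {
  "plan": [
    [[0, 0, 0, 0, 0, 0, 1], [0, 0, 0, 0, 0, 0, 1]]
  ]
}}

```text
time_s: 20.35
tcp_pos: [0.4598, -0.1661, 0.1156]
tool_rot: [[0.668, 0.744, -0.001], [0.744, -0.668, 0.001], [-0.0, -0.001, -1.0]]
contact_force: [0.5, 0.2, 0.2]
finger_gap: 1.001
```

Run:
```python
from meas import *
p,d,t,R=wrist("w11")
p=p.astype(int)
hsv=cv2.cvtColor(p.astype(np.uint8),cv2.COLOR_RGB2HSV);H,S,V=hsv[...,0],hsv[...,1],hsv[...,2]
red=((H<8)|(H>172))&(S>120)&(V>50); comps(p,red,t,R,.007,15)
blue=(H>105)&(H<135)&(S>100)&(V>40); comps(p,blue,t,R,.007,40)
cv2.imwrite("pics/w11c.png",cv2.resize(p[100:320,100:420,::-1].astype(np.uint8),None,fx=2.4,fy=2.4,interpolation=cv2.INTER_CUBIC))
```

```text
t 20.35 tcp [ 0.4598 -0.1661  0.1156] y [ 0.744 -0.668 -0.001] j [-28.9   1.8 102.    0.   76.3  13. ] gap 1.001
[349.  78.] 99 mean [ 577.7 -148.8] rect 577.5 -148.6 11.6x5.2 4.1
[380. 114.] 65 mean [ 581.  -188.8] rect 580.8 -188.9 11.5x4.6 2.5
[263. 162.] 78 mean [ 481.  -154.7] rect 481.0 -154.7 6.2x10.5 48.1
[236. 183.] 43 mean [ 450.4 -152.2] rect 450.3 -152.2 9.3x2.7 47.2
[261. 206.] 39 mean [ 453.1 -184.1] rect 452.8 -183.9 3.9x9.2 48.1
[483.  18.] 2058 mean [ 679.  -182.5] rect 675.8 -182.9 29.1x52.0 48.1
[365.  96.] 652 mean [ 579.5 -168.9] rect 579.4 -169.0 12.5x33.5 4.5
[258. 184.] 687 mean [ 464.2 -166.6] rect 461.2 -165.5 32.7x26.0 48.1
```

View pics/w11c.png

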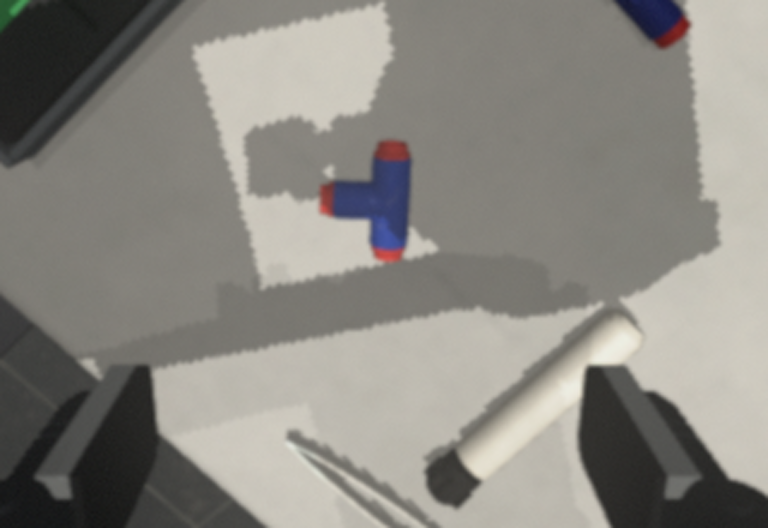

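Run:
```python
from meas import *
p,d,t,R=load("w11")
hsv=cv2.cvtColor(p.astype(np.uint8),cv2.COLOR_RGB2HSV);H,S,V=hsv[...,0],hsv[...,1],hsv[...,2]
m=(((H<8)|(H>172))&(S>110)&(V>45))|((H>105)&(H<135)&(S>90)&(V>35))
v,u=np.indices(m.shape);m&=(u>220)&(u<285)&(v>145)&(v<220)
P=ray("wrist",np.c_[u[m],v[m]],.007,t,R)-t;Q=P@R*1000
print(Q.min(0),Q.max(0))
st=Q[Q[:,1]<Q[:,1].min()+12];print("stem x",st[:,0].min(),st[:,0].max())
rn=Q[Q[:,1]>Q[:,1].max()-12];print("run x",rn[:,0].min(),rn[:,0].max())
r=cv2.minAreaRect(rn[:,:2].astype(np.float32));print(r)
# stem centreline slope
```

```text
[-19.87709059 -17.58865485 108.58062377] [ 25.7259806   13.78646354 108.61883963]
stem x -1.6420720425234139 9.511017719764657
run x -19.877090589164684 25.725980601702407
((2.926239013671875, 7.964408874511719), (11.638810157775879, 45.615997314453125), 89.8138198852539)
```

Emit:
{"method": "servo_tool", "body": {
  "plan": [
    [[0.008, 0, 0.08, 0, 0, 0, 1], [0, 0, 0.08, 0, 0, 0, 1], [0, 0, 0.08, 0, 0, 0, 1], [0, 0, 0.05, 0, 0, 0, 1], [0, 0, 0.019, 0, 0, 0, 1], [0, 0, 0, 0, 0, 0, 0.6], [0, 0, 0, 0, 0, 0, 0.5], [0, 0, 0, 0, 0, 0, 0.1], [0, 0, 0, 0, 0, 0, 0.1], [0, 0, 0, 0, 0, 0, 0.1], [0, 0, 0, 0, 0, 0, 0.1]]
  ],
  "force": 25
}}

```text
time_s: 21.78
tcp_pos: [0.4626, -0.1642, -0.007]
tool_rot: [[0.668, 0.744, 0.001], [0.744, -0.668, -0.0], [0.0, 0.001, -1.0]]
contact_force: [-0.3, 1.5, 6.8]
finger_gap: 0.318
```

Run:
```python
from meas import *
p,d,t,R=wrist("w12")
```

```text
t 21.77 tcp [ 0.4626 -0.1642 -0.007 ] y [ 0.744 -0.668  0.001] j [-28.5   9.8 109.1   0.   61.   13.4] gap 0.318
```

View pics/w12.png

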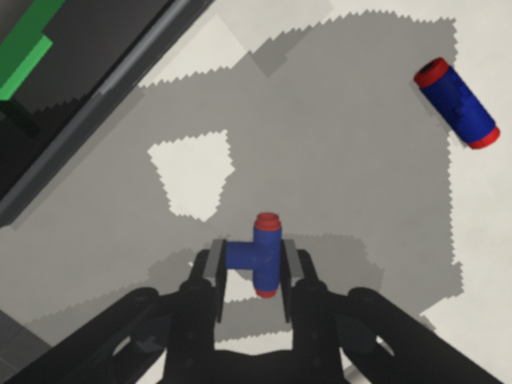

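Emit:
{"method": "servo_tool", "body": {
  "plan": [
    [[0, 0, -0.07, 0, 0, 0, 0.1], [0, 0, -0.1, 0, 0, -0.0852, 0.1], [0, 0, -0.1, 0, 0, -0.0852, 0.1], [0, 0, 0, 0, 0, -0.0852, 0.1], [0, 0, 0, 0, 0, -0.0852, 0.1], [0, 0, 0, 0, 0, -0.0852, 0.1], [0, 0, 0, 0, 0, -0.0852, 0.1], [0, 0, 0, 0, 0, -0.0852, 0.1], [0, 0, 0, 0, 0, -0.0852, 0.1], [0, 0, 0, 0, 0, -0.0852, 0.1], [0, 0, 0, 0, 0, -0.0852, 0.1], [0, 0, 0, 0, 0, -0.0852, 0.1], [0, 0, 0, 0, 0, -0.0852, 0.1], [0, 0, 0, 0, 0, -0.0852, 0.1], [0.0031, 0.1073, 0, 0, 0, 0, 0.1], [0.0031, 0.1073, 0, 0, 0, 0, 0.1], [0.0031, 0.1073, 0, 0, 0, 0, 0.1], [0.0031, 0.1073, 0, 0, 0, 0, 0.1], [0.0031, 0.1073, 0, 0, 0, 0, 0.1], [0.0031, 0.1073, 0, 0, 0, 0, 0.1]]
  ]
}}

```text
time_s: 24.32
tcp_pos: [0.4501, 0.0946, 0.1006]
tool_rot: [[-1.0, -0.018, 0.001], [-0.018, 1.0, -0.0], [-0.001, -0.0, -1.0]]
contact_force: [1.1, -1.0, -0.1]
finger_gap: 0.317
```

Emit:
{"method": "servo_tool", "body": {
  "plan": [
    [[0, 0, 0, 0, 0, 0, 0.1], [0, 0, 0, 0, 0, 0, 0.1]]
  ]
}}

```text
time_s: 24.58
tcp_pos: [0.4503, 0.093, 0.1004]
tool_rot: [[-1.0, -0.018, 0.0], [-0.018, 1.0, -0.0], [-0.0, -0.0, -1.0]]
contact_force: [-0.4, -0.6, 0.8]
finger_gap: 0.314
```

Run:
```python
from meas import *
p,d,t,R=wrist("w13")
hsv=cv2.cvtColor(p.astype(np.uint8),cv2.COLOR_RGB2HSV);H,S,V=hsv[...,0],hsv[...,1],hsv[...,2]
m=(H>45)&(H<80)&(S>110)&(V>30)
comps(p,m,t,R,.009,60)
m=(((H<8)|(H>172))&(S>110)&(V>45))|((H>105)&(H<135)&(S>90)&(V>35))
v,u=np.indices(m.shape);m&=(u>190)&(u<320)&(v>190)&(v<320)
P=ray("wrist",np.c_[u[m],v[m]],t[2]+.014,t,R)-t;Q=P@R*1000
print(Q.min(0),Q.max(0))
rn=Q[Q[:,1]>Q[:,1].max()-8];print("run",rn.min(0),rn.max(0),cv2.minAreaRect(rn[:,:2].astype(np.float32)))
```

```text
t 24.57 tcp [0.4503 0.093  0.1004] y [-0.018  1.    -0.   ] j [  2.1  -1.  106.7  -0.   74.3 -89. ] gap 0.314
[144. 180.] 1276 mean [441.1   2.5] rect 446.3 4.2 114.3x43.0 22.4
[253. 192.] 2052 mean [448.4  93.7] rect 452.0 91.3 51.7x42.6 1.1
[363. 187.] 402 mean [443.2 185.6] rect 444.7 185.8 28.4x56.8 59.9
[-25.10937968 -14.29485976 -14.01048551] [ 24.4532355   15.03243149 -13.9937222 ]
run [-25.10911448   7.03342944 -14.01048551] [ 24.4532355   15.03243149 -13.99535457] ((-0.35974693298339844, 10.89725399017334), (49.58940505981445, 7.912511348724365), 0.793828547000885)
```

View pics/w13.png

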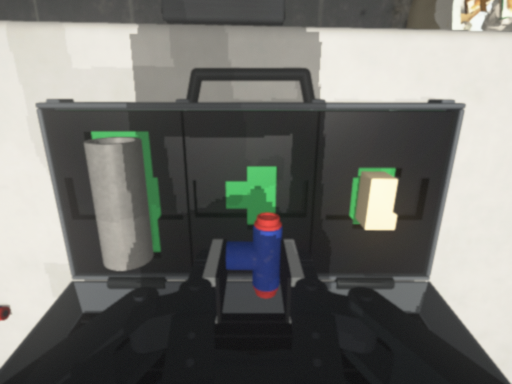

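Emit:
{"method": "servo_tool", "body": {
  "plan": [
    [[-0.001, 0, 0.08, 0, 0, 0, 0.1], [0, 0, 0.08, 0, 0, 0, 0.1], [0, 0, 0.05, 0, 0, 0, 0.1], [0, 0, 0.023, 0, 0, 0, 0.1], [0, 0, 0.01, 0, 0, 0, 0.1], [0, 0, 0, 0, 0, 0, 0.1], [0, 0, 0, 0, 0, 0, 0.1]]
  ]
}}

```text
time_s: 25.5
tcp_pos: [0.4511, 0.0932, 0.0036]
tool_rot: [[-1.0, -0.018, 0.001], [-0.018, 1.0, -0.0], [-0.001, -0.0, -1.0]]
contact_force: [-0.4, -0.2, 0.9]
finger_gap: 0.322
```

Emit:
{"method": "servo_tool", "body": {
  "plan": [
    [[0, 0, 0.004, 0, 0, 0, 0.1], [0, 0, 0, 0, 0, 0, 0.1], [0, 0, 0, 0, 0, 0, 0.5], [0, 0, 0, 0, 0, 0, 0.5], [0, 0, 0, 0, 0, 0, 0.5], [0, 0, -0.04, 0, 0, 0, 0.5], [0, 0, -0.08, 0, 0, 0, 0.5], [0, 0, -0.12, 0, 0, 0, 0.5], [0, 0, -0.12, 0, 0, 0, 0.5], [0, 0, 0, 0, 0, 0, 0]]
  ]
}}

```text
time_s: 26.75
tcp_pos: [0.4522, 0.0934, 0.1499]
tool_rot: [[-1.0, -0.018, 0.007], [-0.018, 1.0, 0.0], [-0.007, 0.0, -1.0]]
contact_force: [-1.5, -0.6, -0.7]
finger_gap: 0.306
```

Run:
```python
from meas import *
p,d,t,R=wrist("w14")
C=cloud("wrist",d,t,R)
for n,y,h in(("tube",-.0105,.025),("tee",.091,.03),("block",.193,.025)):
    m=(C[...,2]>.0205)&(C[...,2]<.06)&(np.abs(C[...,1]-y)<h)&(C[...,0]<.508)&(C[...,0]>.392)&(d>.15)
    P=C[m]*1000;print(n,len(P),cv2.minAreaRect(P[:,:2].astype(np.float32)) if len(P) else "",np.percentile(P[:,2],[50,99]) if len(P) else "")
L=(np.abs(C[...,1]-.09)<.15)&(C[...,2]>.04)&(C[...,2]<.2)&(C[...,0]>.51)&(C[...,0]<.64)&(d>.2);P=C[L]
for lo in np.arange(.04,.2,.02):
    k=P[(P[:,2]>=lo)&(P[:,2]<lo+.02)]
    if len(k)>20: print(round(lo,2),np.percentile(k[:,0],[2,50,98]).round(3),len(k))
```

```text
t 26.75 tcp [0.4522 0.0934 0.1499] y [-0.018  1.     0.   ] j [  2.1  -3.3 102.9  -0.   80.  -88.9] gap 0.306
tube 4850 ((449.8642883300781, -10.425407409667969), (115.43763732910156, 49.89793395996094), 0.04751155152916908) [45.08176058 48.93727003]
tee 1736 ((449.98785400390625, 91.00782012939453), (115.94786834716797, 59.904441833496094), 0.027551667764782906) [21.09546097 24.17035979]
block 2030 ((449.9848327636719, 193.03546142578125), (115.9514389038086, 49.79660415649414), 0.00602208124473691) [31.14580866 34.38512566]
0.04 [0.555 0.56  0.564] 1511
0.06 [0.557 0.562 0.566] 1354
0.08 [0.561 0.564 0.568] 1664
0.1 [0.562 0.565 0.569] 1149
0.12 [0.564 0.568 0.571] 685
0.14 [0.564 0.567 0.568] 22
```

View pics/w14.png

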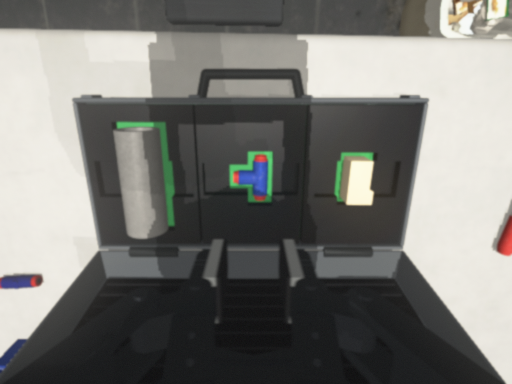

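The tee, tube and block are all seated: top heights are 23–24, 49 and 34 mm. The lid stands about 1.68 rad open. I'll go behind it with the fingers shut.

Emit:
{"method": "servo_tool", "body": {
  "plan": [
    [[0, 0, -0.1, 0, 0, 0, 0], [0, 0, -0.1, 0, 0, 0, 0], [-0.0987, -0.002, 0, 0, 0, 0, 0], [-0.0987, -0.002, 0, 0, 0, 0, 0], [-0.0987, -0.002, 0, 0, 0, 0, 0], [-0.0987, -0.002, 0, 0, 0, 0, 0], [0, 0, 0, 0, 0, 0, 0], [0, 0, 0.08, 0, 0, 0, 0], [0, 0, 0.08, 0, 0, 0, 0], [0, 0, 0.07, 0, 0, 0, 0], [0, 0, 0, 0, 0, 0, 0], [0, 0, 0, 0, 0, 0, 0]]
  ]
}}

```text
time_s: 28.3
tcp_pos: [0.6087, 0.093, 0.1346]
tool_rot: [[-1.0, -0.018, 0.001], [-0.018, 1.0, -0.0], [-0.001, -0.0, -1.0]]
contact_force: [0.2, -0.0, 0.0]
finger_gap: -0.001
```

Run:
```python
from bench import *
import cv2
for n,(a,b,c,e) in dict(side=(60,210,120,320),scene=(90,250,90,330)).items():
    p,d=read_camera(n);cv2.imwrite(f"pics/{n}15.png",cv2.resize(p[a:b,c:e,::-1],None,fx=3,fy=3,interpolation=cv2.INTER_CUBIC))
```

```text
(no output)
```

View pics/side15.png

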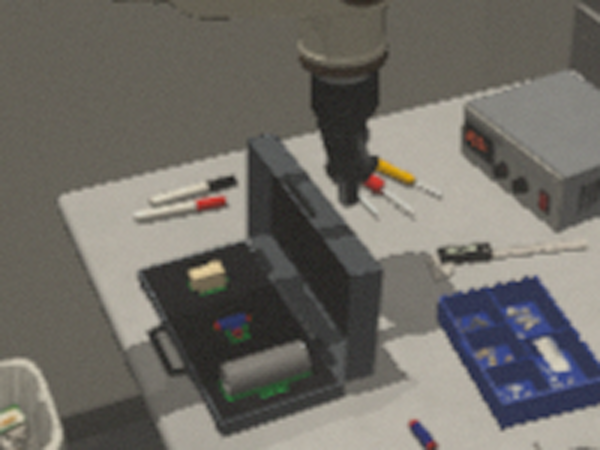

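View pics/scene15.png

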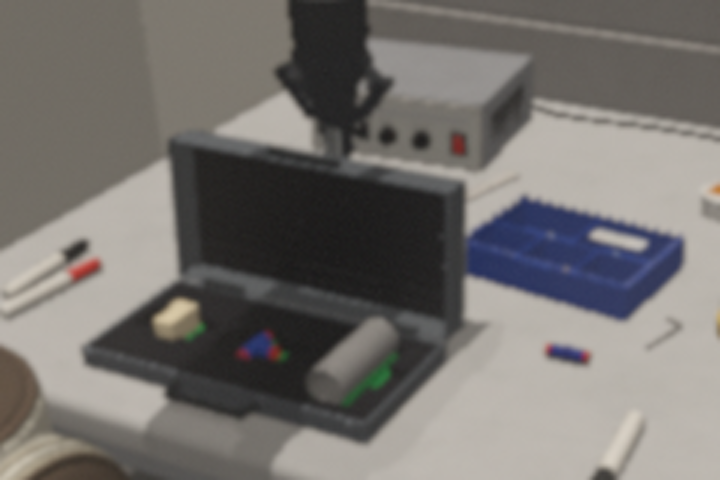

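Emit:
{"method": "servo_tool", "body": {
  "plan": [
    [[0.0285, 0, -0.006, 0, 0, 0, 0], [0.0285, 0, -0.006, 0, 0, 0, 0], [0.0285, 0, -0.006, 0, 0, 0, 0], [0.0294, 0, -0.008, 0, 0, 0, 0], [0.0294, 0, -0.008, 0, 0, 0, 0], [0, 0, 0, 0, 0, 0, 0]]
  ]
}}

```text
time_s: 29.15
tcp_pos: [0.5502, 0.0919, 0.1474]
tool_rot: [[-1.0, -0.018, 0.0], [-0.018, 1.0, -0.0], [-0.0, -0.0, -1.0]]
contact_force: [0.2, 0.5, 0.2]
finger_gap: -0.0
```

Emit:
{"method": "servo_tool", "body": {
  "plan": [
    [[0.035, 0, 0, 0, 0, 0, 0], [0.035, 0, 0, 0, 0, 0, 0], [0, 0, 0, 0, 0, 0, 0]]
  ]
}}

```text
time_s: 29.52
tcp_pos: [0.5218, 0.0915, 0.147]
tool_rot: [[-1.0, -0.018, -0.0], [-0.018, 1.0, -0.0], [0.0, -0.0, -1.0]]
contact_force: [-0.2, -0.2, -0.5]
finger_gap: -0.001
```

Run:
```python
from bench import *
import cv2
for n,(a,b,c,e) in dict(side=(60,210,120,320)).items():
    p,d=read_camera(n);cv2.imwrite(f"pics/{n}16.png",cv2.resize(p[a:b,c:e,::-1],None,fx=3,fy=3,interpolation=cv2.INTER_CUBIC))
```

```text
(no output)
```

View pics/side16.png

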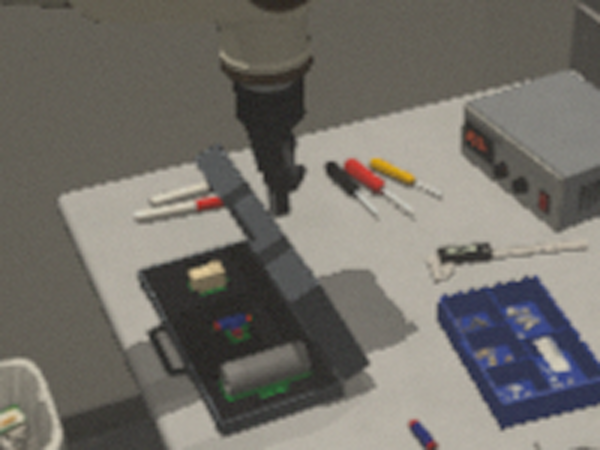

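Emit:
{"method": "servo_tool", "body": {
  "plan": [
    [[0.033, 0, 0.005, 0, 0, 0, 0], [0.033, 0, 0.005, 0, 0, 0, 0], [0.032, 0, 0.0134, 0, 0, 0, 0], [0.032, 0, 0.0134, 0, 0, 0, 0], [0.029, 0, 0.0196, 0, 0, 0, 0], [0.029, 0, 0.0196, 0, 0, 0, 0], [0.0244, 0, 0.025, 0, 0, 0, 0], [0.0244, 0, 0.025, 0, 0, 0, 0], [0.019, 0, 0.0295, 0, 0, 0, 0], [0.019, 0, 0.0295, 0, 0, 0, 0], [0, 0, 0, 0, 0, 0, 0]]
  ]
}}

```text
time_s: 30.95
tcp_pos: [0.4121, 0.0894, 0.072]
tool_rot: [[-1.0, -0.018, -0.002], [-0.018, 1.0, -0.0], [0.002, -0.0, -1.0]]
contact_force: [0.4, 1.0, 1.2]
finger_gap: -0.002
```

Run:
```python
from bench import *
import cv2
for n,(a,b,c,e) in dict(side=(60,210,120,320)).items():
    p,d=read_camera(n);cv2.imwrite(f"pics/{n}17.png",cv2.resize(p[a:b,c:e,::-1],None,fx=3,fy=3,interpolation=cv2.INTER_CUBIC))
```

```text
(no output)
```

View pics/side17.png

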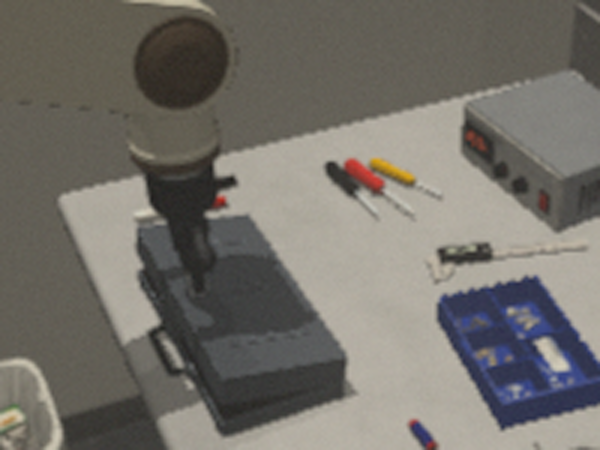

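Emit:
{"method": "servo_tool", "body": {
  "plan": [
    [[0.012, 0, 0.02, 0, 0, 0, 0], [0.012, 0, 0.02, 0, 0, 0, 0], [0.003, 0, 0.012, 0, 0, 0, 0], [0, 0, 0.006, 0, 0, 0, 0], [0, 0, 0, 0, 0, 0, 0]]
  ]
}}

```text
time_s: 31.62
tcp_pos: [0.4023, 0.0892, 0.0497]
tool_rot: [[-1.0, -0.018, -0.0], [-0.018, 1.0, -0.0], [0.0, -0.0, -1.0]]
contact_force: [1.4, -1.1, 0.5]
finger_gap: -0.002
```

Emit:
{"method": "servo_tool", "body": {
  "plan": [
    [[0, 0, 0.005, 0, 0, 0, 0], [0, 0, 0.005, 0, 0, 0, 0], [0, 0, 0, 0, 0, 0, 0]]
  ]
}}

```text
time_s: 32.0
tcp_pos: [0.4026, 0.0893, 0.0474]
tool_rot: [[-1.0, -0.018, 0.001], [-0.018, 1.0, -0.0], [-0.001, -0.0, -1.0]]
contact_force: [-15.5, -1.4, 35.0]
finger_gap: -0.001
```

Emit:
{"method": "servo_tool", "body": {
  "plan": [
    [[0, 0, 0.005, 0, 0, 0, 0], [0, 0, 0, 0, 0, 0, 0], [0, 0, 0, 0, 0, 0, 0]]
  ]
}}

```text
time_s: 32.38
tcp_pos: [0.4027, 0.0893, 0.047]
tool_rot: [[-1.0, -0.018, 0.001], [-0.018, 1.0, -0.0], [-0.001, -0.0, -1.0]]
contact_force: [-30.4, -2.6, 71.7]
finger_gap: 0.001
```

Hard stop at tip height 60 mm, so the lid is shut. Backing off straight up.

Emit:
{"method": "servo_tool", "body": {
  "plan": [
    [[0, 0, -0.02, 0, 0, 0, 0], [0, 0, -0.06, 0, 0, 0, 0], [0, 0, -0.12, 0, 0, 0, 0], [0, 0, -0.12, 0, 0, 0, 0], [0, 0, -0.12, 0, 0, 0, 0], [0, 0, -0.1, 0, 0, 0, 0], [0, 0, 0, 0, 0, 0, 0], [0, 0, 0, 0, 0, 0, 0]]
  ]
}}

```text
time_s: 33.38
tcp_pos: [0.4021, 0.0892, 0.259]
tool_rot: [[-1.0, -0.018, -0.001], [-0.018, 1.0, -0.0], [0.001, -0.0, -1.0]]
contact_force: [0.5, -0.3, -0.9]
finger_gap: 0.0
```

Run:
```python
from meas import *
from bench import *
p,d,t,R=wrist("w20")
C=cloud("wrist",d,t,R)
m=(np.abs(C[...,1]-.09)<.14)&(C[...,0]>.385)&(C[...,0]<.52)&(d>.15)&(C[...,2]<.12)
P=C[m];A=np.c_[P[:,:2],np.ones(len(P))];co=np.linalg.lstsq(A,P[:,2],rcond=None)[0];print("lid plane slope x,y",co.round(4),"z near free edge",(co@[.39,.09,1]).round(4),"hinge",(co@[.52,.09,1]).round(4))
for n in("side","scene"):
    p,d=read_camera(n);C=cloud(n,d)
    m=(np.abs(C[...,1]-.09)<.13)&(C[...,0]>.39)&(C[...,0]<.51)&(C[...,2]<.1)&(C[...,2]>.03)
    P=C[m]
    if len(P)>100: A=np.c_[P[:,:2],np.ones(len(P))];co=np.linalg.lstsq(A,P[:,2],rcond=None)[0];print(n,len(P),co.round(4),(co@[.39,.09,1]).round(4),(co@[.52,.09,1]).round(4))
    a,b,c,e=(80,300,120,410) if n=="side" else (120,280,90,400)
    cv2.imwrite(f"pics/{n}20.png",cv2.resize(p[a:b,c:e,::-1],None,fx=2.5,fy=2.5,interpolation=cv2.INTER_CUBIC))
```

```text
t 33.38 tcp [0.4021 0.0892 0.259 ] y [-0.018  1.    -0.   ] j [  1.8 -11.9  97.7  -0.   94.2 -89.2] gap 0.0
lid plane slope x,y [-0.0004  0.0002  0.0603] z near free edge 0.0601 hinge 0.0601
side 1514 [ 0.0003 -0.0013  0.058 ] 0.0581 0.0581
scene 1966 [-0.0005  0.0013  0.0618] 0.0617 0.0617
```

View pics/side20.png

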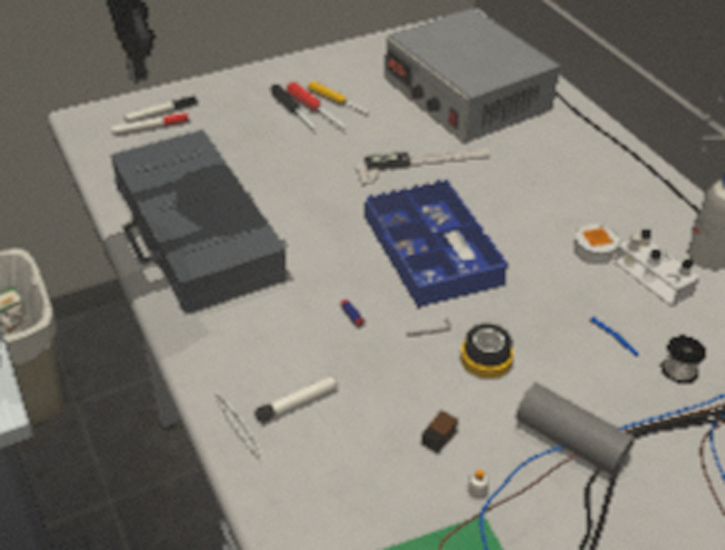

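View pics/scene20.png

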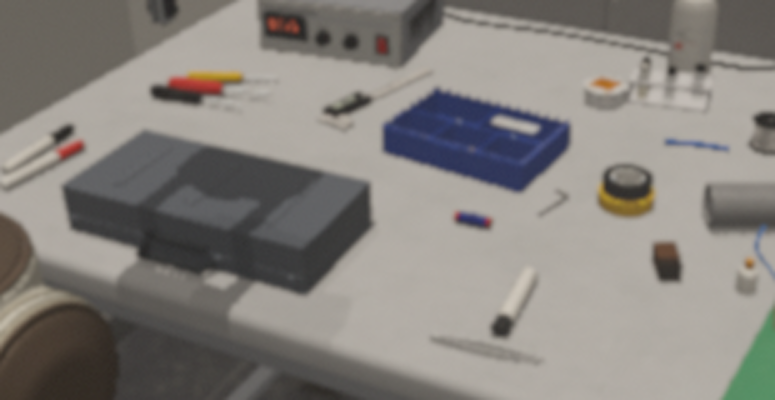

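The side view shows the case shut at (200,220), and the sleeve (295,400), scorched block (440,430) and coupler (351,312) where they lay. The lid is level at 60 mm and the arm is clear.

```bash
python3 -c "
from bench import *
print(job_done())"
```

```text
the job is handed in; nothing more can be done
None
```

The kit is made up and handed in at about 33 s. I put the smaller grey tube, the clean cream block and the blue tee into their pockets in that order, then pushed the lid over from behind and pressed it shut.

- **Parts seated:** before the lid closed, the tops measured about 49, 34 and 24 mm. The expected heights were 48, 33 and 23 mm, and each part sat inside its green outline.
- **Lid shut:** it is level from hinge to free edge. The wrist camera puts it at 60.1 mm, with the side camera at 58 and the scene camera at 62, against 60 mm expected.
- **Look-alikes:** the sleeve, the scorched block and the coupler lie where they were. The arm is clear and touching nothing.

Two things did not go as expected:

- **Fingertip position:** all three cameras showed the fingertips about 13 mm behind the reported TCP when shut and about 24 mm when open, not ahead of it as the text says. I set the heights from those measurements, and the contacts agreed with them.
- **Closing force:** the last press on the shut lid reached about 72 N upward (78 N in all) through the fingertips before I backed off. That was more than needed. It is under the 120 N wrist limit, and the gripper's body was not touching the lid.

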